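Close the coolant reservoir with its camlock cap

ROBOT

A 7-joint arm with a two-finger parallel gripper is mounted at the origin on a cart in front of the work surface, level with it; the furniture and walls round the work are solid. World frame = base frame: x ahead of the robot, y to its left, z up, the work surface at z = 0. Lengths are in m, angles in rad, forces in N, time in s.
With the tool pointing down it reaches from about 0.425 to 0.95 m from the base axis. Payload 16.7 kg.
Tool frame: the origin (TCP) lies midway between the tips of the shut fingers; the grasp point (between the pads) lies 19 mm behind it (r.grip_point_offset is the distance from the TCP to the grasp point, in m); z points along the fingers, y is the direction in which the jaws open and shut (so a half turn about z gives the same grasp; the last joint's range is limited). The gripper opens to 94 mm and grips with 3 to 60 N. Pads are 16 mm wide; open, the fingers measure 119 mm over their backs; the gripper's body (75 mm by 177 mm) begins 78 mm behind the grasp point.
Start: joints at [1.133, 0.426, 0.074, 1.606, -0.034, 1.111, -0.067], TCP at [0.192, -0.647, 0.205] pointing down, gripper open.
Joint ranges: [-2.85, 2.85], [-0.5, 2.14], [-1.23, 1.37], [0.21, 2.46], [-1.02, 4.16], [0.16, 2.05], [-2.73, 2.73]. Speed limits (rad/s): [1.89, 1.89, 2.39, 2.39, 3.01, 3.01, 3.01].

INTERFACE

Orientations are given as a unit quaternion [x, y, z, w].
In Python, from rig import monitor, imaging, job, r gives the robot as it stands.
- The arm moves only by the tool arm_command, never from a script. Its argument "commands" is a list of rows, each an object with "offset": the shift along the world's x, y, z in cm, a list of three; "delta_rot": the turn, a rotation vector about the world's x, y, z in degrees, a list of three. A call has 1 to 12 rows; each row is the pose to reach, as a shift and turn from the pose commanded when the call began; what a row does not reach only later rows make up. A row lasts 1/12 s, in which the tool goes at most 41.7 mm and 7.16 degrees, less where a joint would pass 70% of its speed; a pose out of reach is approached as far as the arm can. A call with a gripper value outside its range is refused whole. "fingers" is the closure, from 0 (fully open) to 1 (shut), set as the call begins (left out, the last holds). The fingers move at their own pace and stop on an object; the grip force is fixed at half the most. Time passes only in rows, so rows that repeat a pose let the fingers close. It gives the time, the measured TCP pose, the force and the opening at its end, in the units of the state.
- monitor.get_obs(): the state, without advancing time (a new reading comes with each control period).
- imaging.read_camera(name): name is "scene" or "top"; returns the picture (480x640x3 uint8, blue, green, red); there is no depth.
- imaging.calibration(name): a dict with "intrinsics" (3x3 intrinsics, pixels), "R" (3x3) and "t" (3): a world point X has camera coordinates R X + t. Camera axes: x right, y down, z forward; pixel columns grow to the right and rows downward; lengths in m; the calibration is good to about 2 mm. A picture is of the moment at which its call begins. calibration takes no time and is no camera call.
- job.close_job(): hands the job in, once; it reports no verdict.
The state is a dict: "time": time; "joints": joint angles; "dq": joint speeds; "joint_efforts": joint torques, N m; "tcp_pos": TCP position; "eef_rot": TCP orientation; "force": force on the tool from outside, world axes, zero at the start; "wrist_torque": the same for the moment, N m; "grip_width": finger opening in m.
Only numpy, scipy, OpenCV 4.12 (cv2) and the standard library are available. Lean on these libraries where they do the work, as an engineer would, in place of code of your own. Each camera call takes 0.05 s, during which the arm holds its last target.

TASK

The camera's coolant reservoir has been topped up: put the camlock cap that stands on the mouse pad back on the leaning filler neck. Push it straight on, fully home against its seal, with both cam arms still open, then swing the two arms down one after the other until each lies flat against the cap's side and the cap is clamped; leave the other things on the desk where they stand.

Things in the scene. Friction and masses are not known exactly. Their poses are not given: they have to be found in the camera images.
- reservoir: white coolant tank, fixed, 150 (x) x 180 (y) x 85 mm high, front (-x, with gauge and service panel) toward the robot; origin under its centre on the desk, z up. On its lid stand the filler neck, leaning 30 degrees to the front, and at the rear a carrying bow 22 mm high.
- filler_neck: metal neck with a grooved end, fixed to the tank. Origin: centre of its open end face; z outward along the neck (30 degrees from vertical), y as the tank's. Along z in mm: nose 36 dia., chamfered 2.5, to -6; groove 25 dia. from -11.5 to -20; 36 dia. from -25 to -36; hexagon 43 to -46; tube 28 dia. to -80, where it bends down into the lid. Free space 30 mm round it.
- cap_seat (a point): point on the neck's axis 29.6 mm below its end face (neck z = -29.6 mm): where the cap's origin lies when the cap is clamped. Axes as filler_neck.
- cam_cap: round aluminium camlock cap, loose, about 0.2 kg, mouth down on the 3 mm mouse pad at the start. Origin: centre of the mouth rim; z up through the closed top. 48 mm outside dia., 38 mm high; bore 38 mm, flared to 43.6 at the mouth. Cam arms at +y and -y, their cheeks 29 mm from the axis: grip it across x. Fits the neck any way round.
- cap_top (a point): centre of the cap's closed top, 38 mm above its origin. The cap slides on freely until its seal meets the nose (cap origin at neck z = -17.5 mm); then the seal takes about 8 N, the last 2 mm a springy gasket up to 10 N more. Pressed with 15 N it is home (-29 to -31 mm). Let go, it may ease back to -28 mm; the arms pull it in again.
- cam_arm_1 (a joint): angle (rad) of the cam arm on the cap's +y side: 0 = closed, folded down flat along the cap's side and past its mouth; 1.57 = straight out; 2.75 = fully open, up and out. Starts at 2.52 to 2.7; stays where left; below 2.45 its cam blocks the bore. Pin along the cap's x through y = +23.1, z = 14.9 mm of the cap. With the cap home the last 0.9 rad takes 3 N at the ring until it snaps past centre; else it jams or skews the cap.
- cam_arm_2 (a joint): angle (rad) of the cam arm on the cap's -y side: 0 = closed, folded down flat along the cap's side and past its mouth; 1.57 = straight out; 2.75 = fully open, up and out. Starts at 2.52 to 2.7; stays where left; below 2.45 its cam blocks the bore. Pin along the cap's x through y = -23.1, z = 14.9 mm of the cap. With the cap home the last 0.9 rad takes 3 N at the ring until it snaps past centre; else it jams or skews the cap.
- finger_ring_1 (a point): centre of the finger ring at the end of the +y cam arm, 43 mm from its pin. The arm is a steel bar 12 mm wide, 5 mm thick; the ring is 22 mm wide, its far end 53 mm from the pin. The face to push on (upper when open, outer when closed) lies 7 mm off the line from the pin along the arm.
- finger_ring_2 (a point): centre of the finger ring at the end of the -y cam arm, 43 mm from its pin. The arm is a steel bar 12 mm wide, 5 mm thick; the ring is 22 mm wide, its far end 53 mm from the pin. The face to push on (upper when open, outer when closed) lies 7 mm off the line from the pin along the arm.
- mouse: bystander, loose: black computer mouse, 104x68x44 mm; origin under its centre. Not to be moved.
- oil_dispenser: bystander, loose: grey oil dispenser box with a round front cap, 96x77x65 mm; origin under its centre. Not to be moved.
- tape_roll: bystander, loose: roll of masking tape lying flat, 104 mm across, 25 mm high; origin under its centre. Not to be moved.
- amber_bottle: bystander, loose: brown reagent bottle, 54 mm across, 125 mm high; origin under its centre. Not to be moved.
- dropper_bottle: bystander, loose: small brown bottle, 28 mm across, 70 mm high; origin under its centre. Not to be moved.
- vial_0: bystander, loose: glass vial, 22 mm across, 52 mm high; origin under its centre. Not to be moved.
- petri_0: bystander, loose: petri dish, 58 mm across, 16 mm high; origin under its centre. Not to be moved.
- slide_mailer_0: bystander, loose: white slide mailer lying flat, 34x84x15 mm; origin under its centre. Not to be moved.

How it is judged:
By the outcome, as a careful person would: the job done as asked, in the order asked, and still so for the second after the job is handed in, with the robot touching nothing.
It also fails if it takes over 58 s, if anything falls off the work surface, if the arm or the gripper's body presses on something with over 40 N, if the wrist force passes 120 N, or if a joint passes its speed limit or range.

## Working session

There is one attempt and no reset: what is moved stays moved. The work goes in short steps, Python scripts to look and compute and a tool call to move; the robot and the scene stay as the last step left them, time stands still between calls to the robot, and variables do not carry over. Pictures are saved under pics/ and viewed, and the job is handed in when it is done.

Besides the shell and the picture viewer there is one more tool, called after "Request:" by a JSON object that holds its "fn" and its "kwargs". arm_command: Moves the arm, as the interface text tells. Its arguments: {"type":"object","properties":{"commands":{"type":"array","items":{"type":"object","properties":{"offset":{"type":"array","items":{"type":"number"}},"delta_rot":{"type":"array","items":{"type":"number"}}}}},"fingers":{"type":"number"}},"required":["commands"]}

```bash
ls; mkdir -p pics; python3 - <<'E'
from rig import monitor, imaging, job, r
import cv2
o=monitor.get_obs();print({k:o[k] for k in('time','tcp_pos','eef_rot','force','grip_width')}, r.grip_point_offset)
for n in('scene','top'):
    cv2.imwrite(f'pics/{n}0.png',imaging.read_camera(n)); print(n,imaging.calibration(n))
E
```

```text
pics
{'time': 0.0, 'tcp_pos': array([ 0.19139687, -0.64683543,  0.2047664 ]), 'eef_rot': array([ 9.89667661e-01,  1.43378893e-01, -1.61880457e-04, -6.23111537e-04]), 'force': array([-0.49930817,  0.81924553,  0.3105036 ]), 'grip_width': 0.0937313537933289} 0.0188
scene {'intrinsics': array([[565.26909594,   0.        , 322.47176232],
       [  0.        , 565.26909594, 234.8177552 ],
       [  0.        ,   0.        ,   1.        ]]), 'R': array([[-0.26193476, -0.96507472,  0.00457884],
       [-0.79915408,  0.21423679, -0.56165412],
       [ 0.54105724, -0.15077594, -0.82735946]]), 't': array([0.27039464, 0.49737681, 1.2508843 ])}
top {'intrinsics': array([[520.25409917,   0.        , 316.6642676 ],
       [  0.        , 520.25409917, 238.88923412],
       [  0.        ,   0.        ,   1.        ]]), 'R': array([[ 0.0259579 , -0.99959317, -0.01181894],
       [-0.99614776, -0.02487418, -0.08408878],
       [ 0.08376058,  0.01395618, -0.99638817]]), 't': array([0.11533339, 0.57611048, 1.10023407])}
```

View pics/scene0.png

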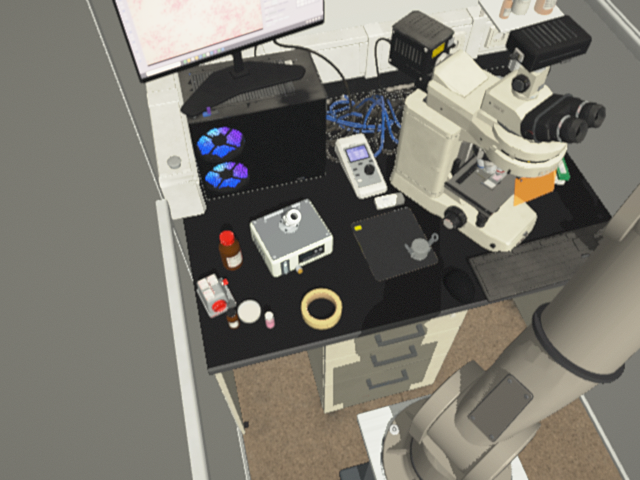

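View pics/top0.png

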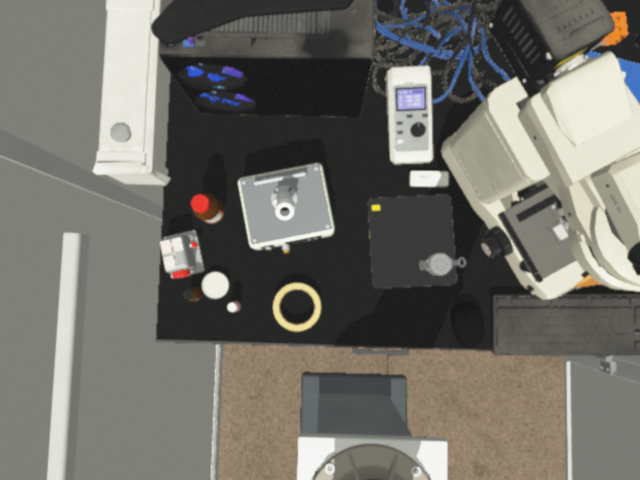

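The cap is at about scene (420,248) / top (440,264), and the neck at scene (291,215) / top (286,205). I'll zoom in on both.

```bash
python3 - <<'E'
import cv2
import numpy as np
s=cv2.imread('pics/scene0.png');t=cv2.imread('pics/top0.png')
def crop(im,x,y,w,h,k): return cv2.resize(im[y:y+h,x:x+w],None,fx=k,fy=k,interpolation=cv2.INTER_CUBIC)
a=np.vstack([np.hstack([crop(s,390,225,50,37,8),crop(t,415,245,50,37,8)]),np.hstack([crop(s,270,195,50,37,8),crop(t,260,185,50,37,8)])])
cv2.imwrite('pics/z0.png',a)
b=np.hstack([crop(s,240,190,100,90,4),crop(t,230,155,100,105,4)[:360]])
cv2.imwrite('pics/z1.png',b)
E
```

```text
(no output)
```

View pics/z0.png

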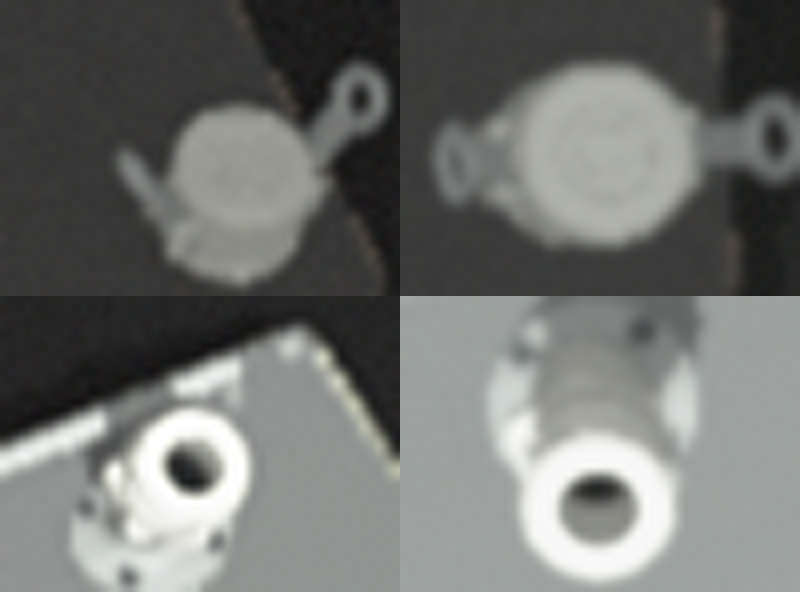

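View pics/z1.png

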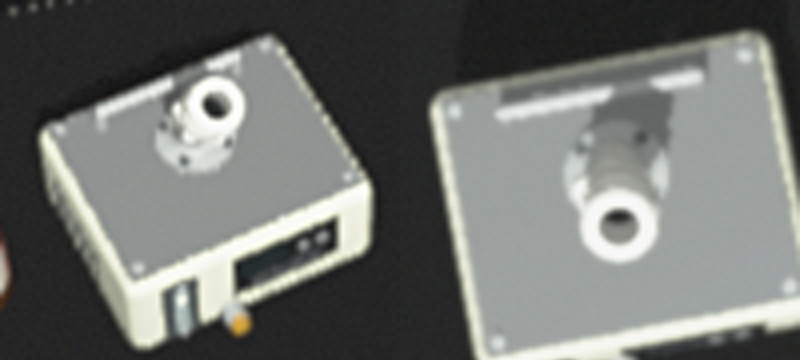

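```bash
cat > h.py <<'E'
import numpy as np, cv2
from rig import imaging, monitor
from scipy.optimize import least_squares
from scipy.spatial.transform import Rotation as Ro
C={n:imaging.calibration(n) for n in('scene','top')}
def proj(n,X):
    c=C[n];Y=np.atleast_2d(X)@c['R'].T+c['t'];p=Y@c['intrinsics'].T;return p[:,:2]/p[:,2:]
def tri(ps,pt):
    f=lambda X:np.r_[proj('scene',X)[0]-ps,proj('top',X)[0]-pt]
    s=least_squares(f,[.6,0,.1]);return s.x,s.fun
E
python3 - <<'E'
from h import *
u=lambda q,o,k=8:((q[0]+.5)/k-.5+o[0],(q[1]+.5)/k-.5+o[1])
S=lambda q:u(q,(390,225)); T=lambda q:u((q[0]-400,q[1]),(415,245))
S2=lambda q:u((q[0],q[1]-296),(270,195)); T2=lambda q:u((q[0]-400,q[1]-296),(260,185))
for n,a,b in[('captop',S((240,165)),T((604,148))),('ringR',S((358,98)),T((775,137))),('ringL',S((125,165)),T((458,162))),('neckend',S2((192,466)),T2((598,507)))]:
    X,f=tri(a,b);print(n,X.round(4),f.round(2))
S3=lambda q:u(q,(240,190),4); T3=lambda q:u((q[0]-400,q[1]),(230,155),4)
# tank lid corners
for n,a,b in[('BL',S3((42,128)),T3((432,95))),('BR',S3((275,38)),T3((765,34))),('FL',S3((130,285)),T3((480,358)))]:
    X,f=tri(a,b);print(n,X.round(4),f.round(2))
for n in C: print(n,-C[n]['R'].T@C[n]['t'])
E
```

```text
captop [ 0.5271 -0.1344  0.0344] [-0.07  0.01  0.06  0.02]
ringR [ 0.5302 -0.1744  0.0551] [-0.13  0.02  0.09  0.03]
ringL [ 0.5216 -0.0897  0.0605] [ 0.61 -0.05 -0.45 -0.14]
neckend [0.612  0.1901 0.1719] [-0.18 -0.03  0.13  0.05]
BL [0.6901 0.2958 0.0801] [-0.68 -0.15  0.49  0.22]
BR [0.7283 0.1242 0.0728] [-0.3  -0.03  0.21  0.08]
FL [0.5536 0.2655 0.0813] [-0.75 -0.13  0.56  0.23]
scene [-0.20849353  0.34299788  1.31304661]
top [0.47874111 0.11426168 1.14606776]
```

```bash
cat > fit.py <<'E'
from h import *
u=lambda q,o,k=8:((q[0]+.5)/k-.5+o[0],(q[1]+.5)/k-.5+o[1])
S=lambda q:u(q,(390,225)); T=lambda q:u((q[0]-400,q[1]),(415,245))
S2=lambda q:u((q[0],q[1]-296),(270,195)); T2=lambda q:u((q[0]-400,q[1]-296),(260,185))
S3=lambda q:u(q,(240,190),4); T3=lambda q:u((q[0]-400,q[1]),(230,155),4)
def pj(n,X,d):
    c=C[n];Y=np.atleast_2d(X)@c['R'].T+c['t']+d;p=Y@c['intrinsics'].T;return p[:,:2]/p[:,2:]
cap=[S((240,165)),S((358,98)),S((125,165)),T((604,148)),T((775,137)),T((458,162))]
neck=[S2((192,466)),T2((598,507))]
cor=[S3((42,128)),S3((275,38)),S3((130,285)),T3((432,95)),T3((765,34)),T3((480,358))]
def unpack(v):
    return v[:3],v[3:6],v[6:9],v[9:14],v[14:17]
def f(v):
    ds,dt,tk,cp,nk=unpack(v)
    R=Ro.from_euler('z',tk[2]).as_matrix()
    P=np.array([[.072,.087,.085],[.072,-.087,.085],[-.072,.087,.085]])@R.T+[tk[0],tk[1],0]
    R=Ro.from_euler('z',cp[2]).as_matrix()
    ring=lambda a,s:[0,s*(.0231+.043*np.sin(a)),.0149-.043*np.cos(a)]
    # image-right ring = -y side (cap +y taken as world +y)
    Q=np.array([[0,0,.038],ring(cp[4],-1),ring(cp[3],1)])@R.T+[cp[0],cp[1],.003]
    e=[]
    e+=list((pj('scene',P,ds)-cor[:3]).ravel()/1.0)+list((pj('top',P,dt)-cor[3:]).ravel()/1.0)
    e+=list((pj('scene',Q,ds)-cap[:3]).ravel()/.5)+list((pj('top',Q,dt)-cap[3:]).ravel()/.5)
    e+=list((pj('scene',nk,ds)-neck[0]).ravel()/.5)+list((pj('top',nk,dt)-neck[1]).ravel()/.5)
    return np.r_[e,ds/.0012,dt/.0012,(cp[3:]-2.6)/.08]
s=least_squares(f,np.r_[np.zeros(6),.63,.2,.17,.53,-.13,0.1,2.6,2.6,.61,.19,.175])
ds,dt,tk,cp,nk=unpack(s.x)
if __name__=='__main__':
    print('ds',ds.round(4),'dt',dt.round(4));print('tank',tk.round(4));print('cap',cp.round(4));print('neck',nk.round(4));print(s.fun.round(1))
    print('neck in tank', Ro.from_euler('z',-tk[2]).apply(nk-[tk[0],tk[1],0]).round(4))
E
python3 fit.py
```

```text
ds [0.0001 0.0006 0.0003] dt [ 0.     -0.0004 -0.0002]
tank [0.6373 0.1952 0.2014]
cap [ 0.526  -0.1325  0.0886  2.6842  2.6892]
neck [0.6114 0.1901 0.1737]
[-0.5 -1.2 -0.1 -1.7 -0.7  0.8  0.6 -0.6  0.1 -0.  -0.   2.  -0.5 -1.2
 -0.   0.2  1.3  1.5 -0.3  0.5  0.5  0.1 -0.7 -1.1 -0.2 -0.   0.2  0.1
  0.1  0.5  0.3  0.  -0.3 -0.1  1.1  1.1]
neck in tank [-0.0264  0.0002  0.1737]
```

```bash
cat > ov.py <<'E'
from fit import *
import sys
def drawpoly(im,n,d,X,col,k,o,closed=True):
    p=((pj(n,X,d)-o+.5)*k-.5)
    cv2.polylines(im,[np.round(p*8).astype(np.int32)],closed,col,1,cv2.LINE_AA,3)
def overlay(tk,cp,nk,fn,scn='pics/scene0.png',top='pics/top0.png',neckyaw=None):
    out=[]
    for n,file,d,boxes in(('scene',scn,ds,[(240,190,100,75,4),(390,225,50,37.5,8)]),('top',top,dt,[(230,160,100,75,4),(415,245,50,37.5,8)])):
        im=cv2.imread(file);row=[]
        for x,y,w,h,k in boxes:
            c=cv2.resize(im[y:y+int(h),x:x+w],None,fx=k,fy=k,interpolation=cv2.INTER_CUBIC)[:296]
            o=np.array([x,y])
            R=Ro.from_euler('z',tk[2]).as_matrix()
            for z in(.085,):
                drawpoly(c,n,d,np.array([[.075,.09,z],[.075,-.09,z],[-.075,-.09,z],[-.075,.09,z]])@R.T+[tk[0],tk[1],0],(0,0,255),k,o)
            N=R@Ro.from_euler('y',-30,degrees=True).as_matrix()
            th=np.linspace(0,2*np.pi,40,endpoint=False)
            circ=lambda rad,z:np.c_[rad*np.cos(th),rad*np.sin(th),0*th+z]
            for rad,z in((.0155,0),(.018,-.0025),(.018,-.006),(.0215,-.036)):
                drawpoly(c,n,d,circ(rad,z)@N.T+nk,(0,255,0),k,o)
            R=Ro.from_euler('z',cp[2]).as_matrix()
            for rad,z in((.024,.038),(.024,0)):
                drawpoly(c,n,d,circ(rad,z)@R.T+[cp[0],cp[1],.003],(255,0,255),k,o)
            row.append(c)
        out.append(np.hstack(row))
    cv2.imwrite(fn,np.vstack(out))
if __name__=='__main__': overlay(tk,cp,nk,'pics/ov0.png')
E
python3 ov.py
```

```text
(no output)
```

View pics/ov0.png

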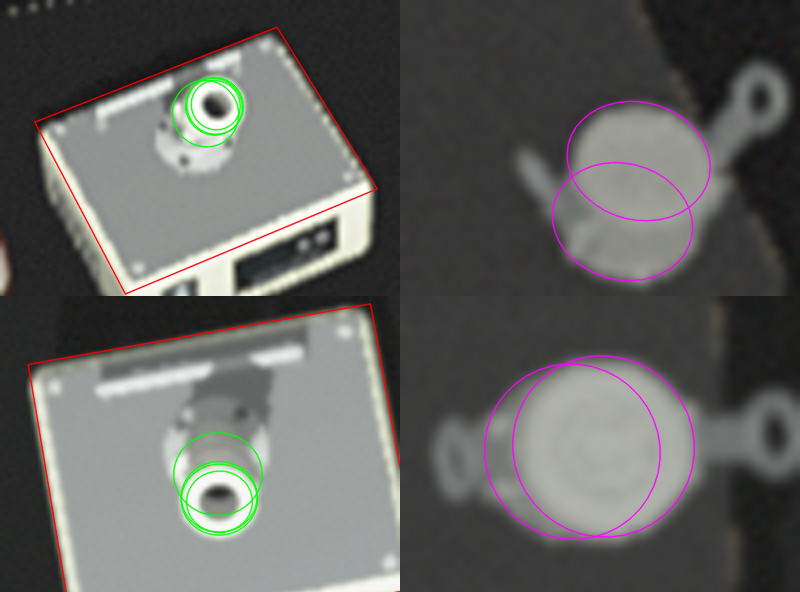

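```bash
python3 - <<'E'
from h import *
def ray(n,p,z):
    c=C[n];K=np.linalg.inv(c['intrinsics']);d=c['R'].T@(K@np.r_[p,1]);o=-c['R'].T@c['t'];return (o+d*(z-o[2])/d[2]).round(3)
for p,z in(((540,297),0.03),((490,245),.08),((560,280),.05),((470,190),.05),((600,285),.2),((610,230),.3)):print('top',p,z,ray('top',p,z))
for p,z in(((580,140),.4),((605,115),.4),((580,140),.3),((500,245),.02),((450,220),.08)):print('scene',p,z,ray('scene',p,z))
E
```

```text
top (540, 297) 0.03 [ 0.461 -0.347  0.03 ]
top (490, 245) 0.08 [ 0.565 -0.226  0.08 ]
top (560, 280) 0.05 [ 0.497 -0.381  0.05 ]
top (470, 190) 0.05 [ 0.683 -0.193  0.05 ]
top (600, 285) 0.2 [ 0.488 -0.385  0.2  ]
top (610, 230) 0.3 [ 0.576 -0.35   0.3  ]
scene (580, 140) 0.4 [ 0.486 -0.439  0.4  ]
scene (605, 115) 0.4 [ 0.541 -0.535  0.4  ]
scene (580, 140) 0.3 [ 0.562 -0.525  0.3  ]
scene (500, 245) 0.02 [ 0.479 -0.353  0.02 ]
scene (450, 220) 0.08 [ 0.556 -0.225  0.08 ]
```

Request:
{"fn": "arm_command", "kwargs": {"commands": [{"offset":[1.1,3.5,0],"delta_rot":[0,0,2.5]},{"offset":[2.2,7.1,0],"delta_rot":[0,0,5]},{"offset":[3.3,10.6,0],"delta_rot":[0,0,7.5]},{"offset":[4.5,14.1,0],"delta_rot":[0,0,10]},{"offset":[5.6,17.6,0],"delta_rot":[0,0,12.5]},{"offset":[6.7,21.2,0],"delta_rot":[0,0,15]},{"offset":[7.8,24.7,0],"delta_rot":[0,0,17.5]},{"offset":[9.9,28,0],"delta_rot":[0,0,23.5]},{"offset":[12.1,31.3,0],"delta_rot":[0,0,29.5]},{"offset":[14.2,34.6,0],"delta_rot":[0,0,35.5]},{"offset":[16.4,37.9,0],"delta_rot":[0,0,41.5]},{"offset":[18.5,41.1,0],"delta_rot":[0,0,47.5]}], "fingers": 0}}

```text
time: 1.1
tcp_pos: [0.3771, -0.2343, 0.2056]
eef_rot: [0.847, 0.532, -0.0, 0.0]
force: [0.6, 0.1, 0.0]
grip_width: 0.0934
```

Request:
{"fn": "arm_command", "kwargs": {"commands": [{"offset":[3,2,0],"delta_rot":[0,0,6.2]},{"offset":[6,4,0],"delta_rot":[0,0,12.4]},{"offset":[9,6,-1],"delta_rot":[0,0,18.6]},{"offset":[12,8.2,-3.5],"delta_rot":[0,0,24.8]},{"offset":[14.9,10.2,-7],"delta_rot":[0,0,30.8]},{"offset":[14.9,10.2,-10.5],"delta_rot":[0,0,30.8]},{"offset":[14.9,10.2,-10.5],"delta_rot":[0,0,30.8]}]}}

```text
time: 1.68
tcp_pos: [0.5236, -0.1315, 0.0942]
eef_rot: [0.676, 0.737, -0.001, -0.004]
force: [-2.8, -0.5, -1.4]
grip_width: 0.0939
```

```bash
cat > snap.py <<'E'
import sys
from fit import *
tag=sys.argv[1];x,y=int(sys.argv[2]),int(sys.argv[3]);x2,y2=int(sys.argv[4]),int(sys.argv[5]);w=int(sys.argv[6]) if len(sys.argv)>6 else 100
o=monitor.get_obs();print({k:np.round(o[k],4) for k in('time','tcp_pos','eef_rot','force','wrist_torque','joints','grip_width')})
k=400/w
P=np.array(o['tcp_pos']);R=Ro.from_quat(o['eef_rot'])
out=[]
for n,cx,cy,d in(('scene',x,y,ds),('top',x2,y2,dt)):
    im=imaging.read_camera(n);cv2.imwrite(f'pics/{tag}_{n}.png',im)
    x0,y0=max(0,cx-w//2),max(0,cy-w//2)
    c=cv2.resize(im[y0:y0+w,x0:x0+w],None,fx=k,fy=k,interpolation=cv2.INTER_CUBIC)
    for q,col in((P,(0,0,255)),(P+R.apply([0,.0234*2,0]),(0,255,0)),(P-R.apply([0,.0234*2,0]),(0,255,0))):
        p=((pj(n,q,d)[0]-[x0,y0]+.5)*k-.5);cv2.drawMarker(c,tuple(int(v) for v in p),col,0,10,1)
    out.append(c)
    print(n,'offset',x0,y0,'k',k,'tcp px',pj(n,P,d)[0].round(1))
cv2.imwrite(f'pics/{tag}.png',np.hstack(out))
E
python3 snap.py a 420 240 440 255
```

```text
{'time': np.float64(1.6833), 'tcp_pos': array([ 0.5236, -0.1315,  0.0942]), 'eef_rot': array([ 0.6756,  0.7372, -0.0013, -0.004 ]), 'force': array([-2.78  , -0.4609, -1.3651]), 'wrist_torque': array([-0.0441,  0.0518, -0.0066]), 'joints': array([ 0.4904,  0.3772, -0.4375,  1.982 ,  0.2084,  0.8338,  0.025 ]), 'grip_width': np.float64(0.0939)}
scene offset 370 190 k 4.0 tcp px [422.3 234.2]
top offset 390 205 k 4.0 tcp px [445.3 263.5]
```

View pics/a.png

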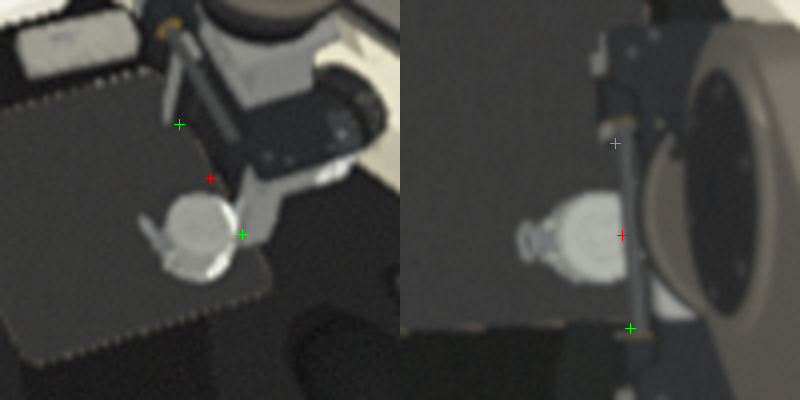

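Request:
{"fn": "arm_command", "kwargs": {"commands": [{"offset":[0,0,-2.5],"delta_rot":[0,0,0]},{"offset":[0,0,-5],"delta_rot":[0,0,0]},{"offset":[0,0,-7],"delta_rot":[0,0,0]},{"offset":[0,0,-8.2],"delta_rot":[0,0,0]},{"offset":[0,0,-9.0],"delta_rot":[0,0,0]},{"offset":[0,0,-9.0],"delta_rot":[0,0,0]},{"offset":[0,0,-9.0],"delta_rot":[0,0,0]}]}}

```text
time: 2.37
tcp_pos: [0.5261, -0.1347, 0.0117]
eef_rot: [0.677, 0.736, 0.0, 0.001]
force: [0.3, -0.5, 0.9]
grip_width: 0.0942
```

```bash
python3 snap.py b 420 240 440 255
```

```text
{'time': np.float64(2.3667), 'tcp_pos': array([ 0.5261, -0.1347,  0.0117]), 'eef_rot': array([6.772e-01, 7.358e-01, 2.000e-04, 6.000e-04]), 'force': array([ 0.3058, -0.4597,  0.8965]), 'wrist_torque': array([-0.0882, -0.1218, -0.0205]), 'joints': array([ 0.4464,  0.4975, -0.3875,  2.03  ,  0.2968,  0.6662, -0.0509]), 'grip_width': np.float64(0.0942)}
scene offset 370 190 k 4.0 tcp px [418.5 250.2]
top offset 390 205 k 4.0 tcp px [437.9 263.8]
```

View pics/b.png

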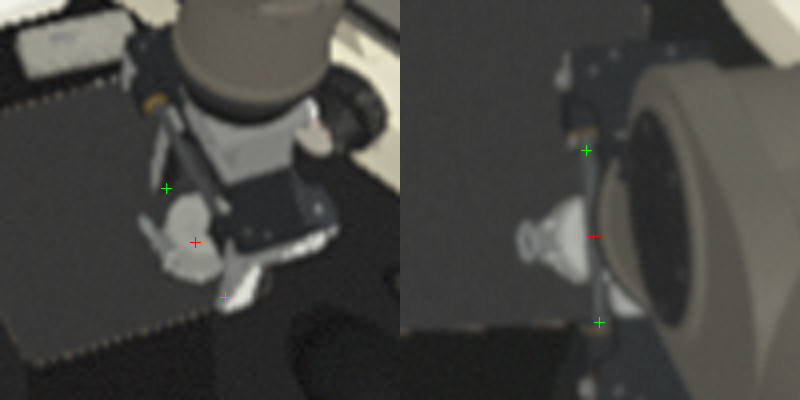

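Request:
{"fn": "arm_command", "kwargs": {"commands": [{"offset":[0,0,0]},{"offset":[0,0,0]},{"offset":[0,0,0]},{"offset":[0,0,0]},{"offset":[0,0,0]},{"offset":[0,0,0]}], "fingers": 1}}

```text
schema error: expected keys offset, delta_rot
```

```bash
python3 snap.py c 420 240 440 255
```

```text
{'time': np.float64(2.4667), 'tcp_pos': array([ 0.5264, -0.1346,  0.0119]), 'eef_rot': array([6.771e-01, 7.359e-01, 4.000e-04, 8.000e-04]), 'force': array([-0.2039,  0.2539,  1.1413]), 'wrist_torque': array([-0.0239, -0.0738,  0.008 ]), 'joints': array([ 0.4463,  0.4973, -0.3878,  2.0299,  0.2971,  0.6659, -0.0511]), 'grip_width': np.float64(0.094)}
scene offset 370 190 k 4.0 tcp px [418.4 250.1]
top offset 390 205 k 4.0 tcp px [437.9 263.6]
```

View pics/c.png

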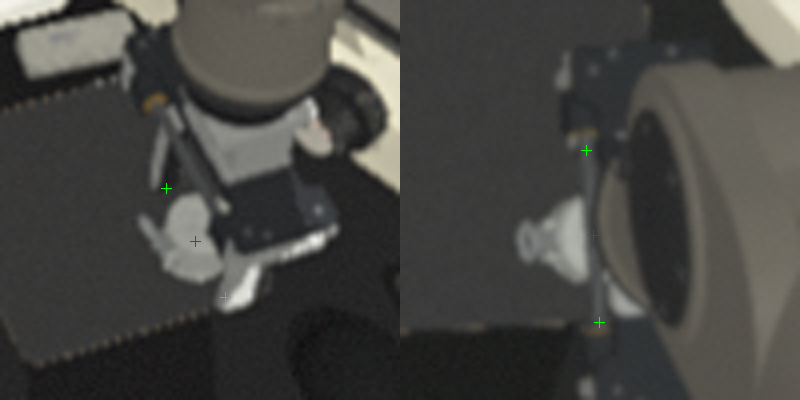

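Request:
{"fn": "arm_command", "kwargs": {"commands": [{"offset":[0,0,-0.2],"delta_rot":[0,0,0]},{"offset":[0,0,-0.2],"delta_rot":[0,0,0]},{"offset":[0,0,-0.2],"delta_rot":[0,0,0]},{"offset":[0,0,-0.2],"delta_rot":[0,0,0]},{"offset":[0,0,-0.2],"delta_rot":[0,0,0]},{"offset":[0,0,-0.2],"delta_rot":[0,0,0]}], "fingers": 1}}

```text
time: 3.07
tcp_pos: [0.5256, -0.1342, 0.0085]
eef_rot: [0.677, 0.736, -0.0, -0.0]
force: [-0.2, -0.0, 0.5]
grip_width: 0.0574
```

Request:
{"fn": "arm_command", "kwargs": {"commands": [{"offset":[0,0,0],"delta_rot":[0,0,0]},{"offset":[0,0,0],"delta_rot":[0,0,0]},{"offset":[0,0,0],"delta_rot":[0,0,0]},{"offset":[0,0,0],"delta_rot":[0,0,0]},{"offset":[0,0,0],"delta_rot":[0,0,0]}]}}

```text
time: 3.48
tcp_pos: [0.5255, -0.1342, 0.0084]
eef_rot: [0.677, 0.736, -0.0, -0.0]
force: [-0.2, 0.4, -0.0]
grip_width: 0.0478
```

```bash
python3 snap.py d 420 240 440 255
```

```text
{'time': np.float64(3.4833), 'tcp_pos': array([ 0.5255, -0.1342,  0.0084]), 'eef_rot': array([ 6.77e-01,  7.36e-01, -0.00e+00, -1.00e-04]), 'force': array([-0.167 ,  0.4134, -0.005 ]), 'wrist_torque': array([-0.0433, -0.1653, -0.009 ]), 'joints': array([ 0.4444,  0.5025, -0.3859,  2.0318,  0.2997,  0.661 , -0.0534]), 'grip_width': np.float64(0.0478)}
scene offset 370 190 k 4.0 tcp px [418.2 251.1]
top offset 390 205 k 4.0 tcp px [437.4 264.1]
```

View pics/d.png

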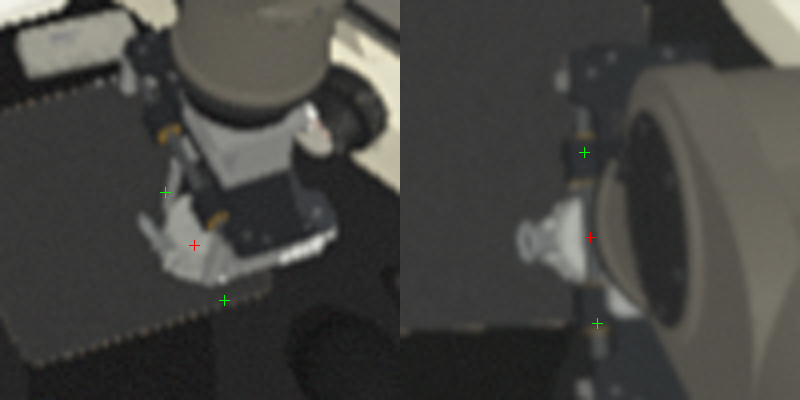

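```bash
cat > tgt.py <<'E'
from fit import *
def target(N,yaw,zn,lat=(0,0)):
    R=Ro.from_euler('z',yaw)*Ro.from_euler('y',-30,degrees=True)   # neck frame
    P=N+R.apply([lat[0],lat[1],zn])
    tool=R*Ro.from_matrix(np.array([[0,1,0],[1,0,0],[0,0,-1]]).T) # tool x=neck y, y=neck x, z=-neck z
    return P,tool,R
def delta(N,yaw,zn,lat=(0,0)):
    o=monitor.get_obs();P,t,R=target(N,yaw,zn,lat)
    return (P-o['tcp_pos'])*100,(t*Ro.from_quat(o['eef_rot']).inv()).as_rotvec(degrees=True)
if __name__=='__main__':
    d,r=delta(nk,tk[2],.045);print(d.round(2),r.round(2),target(nk,tk[2],.045)[0])
E
python3 tgt.py
```

```text
[ 6.38 31.98 20.42] [  4.26 -29.72   6.6 ] [0.58937181 0.18560734 0.21263228]
```

Request:
{"fn": "arm_command", "kwargs": {"commands": [{"offset":[0,0,1],"delta_rot":[0,0,0]},{"offset":[0,0,4],"delta_rot":[0,0,0]},{"offset":[0,0,7.5],"delta_rot":[0,0,0]},{"offset":[0,0,11],"delta_rot":[0,0,0]},{"offset":[0,0.5,14.5],"delta_rot":[0,0,0]},{"offset":[0,2,18],"delta_rot":[0,0,0]},{"offset":[0.5,4.5,21],"delta_rot":[0,0,0]},{"offset":[1,8,23.5],"delta_rot":[0.5,-4,1]},{"offset":[1.5,11,24],"delta_rot":[1,-8,2]},{"offset":[2,14,24],"delta_rot":[2,-13,3]},{"offset":[2.5,17,24],"delta_rot":[2.5,-18,4]},{"offset":[3.5,20,24],"delta_rot":[3.2,-23,5]}]}}

```text
time: 4.58
tcp_pos: [0.5599, 0.0673, 0.2498]
eef_rot: [0.63, 0.75, 0.157, 0.13]
force: [1.2, 0.6, -1.7]
grip_width: 0.0481
```

Request:
{"fn": "arm_command", "kwargs": {"commands": [{"offset":[1,3,0],"delta_rot":[0.5,-3.5,0.8]},{"offset":[2,6,0],"delta_rot":[1.06,-6.7,1.6]},{"offset":[2.5,9,-1],"delta_rot":[1.06,-6.7,1.6]},{"offset":[2.9,12,-3.5],"delta_rot":[1.06,-6.7,1.6]},{"offset":[2.9,12,-3.5],"delta_rot":[1.06,-6.7,1.6]},{"offset":[2.9,12,-3.5],"delta_rot":[1.06,-6.7,1.6]}]}}

```text
time: 5.08
tcp_pos: [0.5884, 0.1881, 0.2122]
eef_rot: [0.61, 0.749, 0.2, 0.162]
force: [-0.8, 0.0, -1.2]
grip_width: 0.0477
```

```bash
python3 snap.py e 295 210 290 205;python3 tgt.py
```

```text
{'time': np.float64(5.0833), 'tcp_pos': array([0.5884, 0.1881, 0.2122]), 'eef_rot': array([0.61  , 0.7493, 0.2001, 0.1625]), 'force': array([-0.7541,  0.0355, -1.1593]), 'wrist_torque': array([-0.1841,  0.6268,  0.0181]), 'joints': array([ 0.1512,  0.135 , -0.6901,  2.1263,  0.5497,  0.4655, -0.7477]), 'grip_width': np.float64(0.0477)}
scene offset 245 160 k 4.0 tcp px [295.9 213.7]
top offset 240 155 k 4.0 tcp px [283.5 220.7]
[ 0.02 -0.   -0.1 ] [ 0.01 -0.05 -0.01] [0.58937181 0.18560734 0.21263228]
```

View pics/e.png

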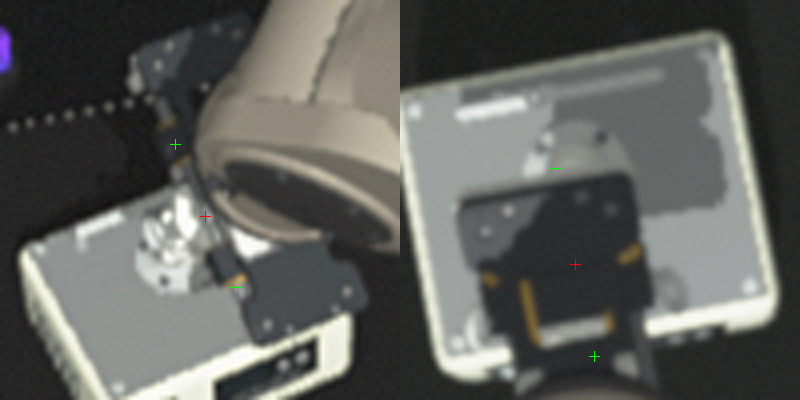

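```bash
python3 - <<'E'
from fit import *
im=cv2.imread('pics/e_scene.png');x0,y0,w,h,k=270,190,50,38,16
c=cv2.resize(im[y0:y0+h,x0:x0+w],None,fx=k,fy=k,interpolation=cv2.INTER_CUBIC)
o=monitor.get_obs();P=o['tcp_pos'];R=Ro.from_quat(o['eef_rot'])
th=np.linspace(0,2*np.pi,60,endpoint=False)
def dr(X,col):
    p=(pj('scene',X,ds)-[x0,y0]+.5)*k-.5;cv2.polylines(c,[np.int32(p)],True,col,1,cv2.LINE_AA)
for rad,z in((.024,.0054),(.024,.0054-.038)): dr(P+R.apply(np.c_[rad*np.cos(th),rad*np.sin(th),0*th+z]),(255,0,255))
N=Ro.from_euler('z',tk[2])*Ro.from_euler('y',-30,degrees=True)
for rad,z in((.0155,0),(.018,-.0025),(.018,-.006),(.0125,-.015),(.018,-.025)): dr(nk+N.apply(np.c_[rad*np.cos(th),rad*np.sin(th),0*th+z]),(0,255,0))
cv2.imwrite('pics/e2.png',c)
E
```

```text
(no output)
```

View pics/e2.png

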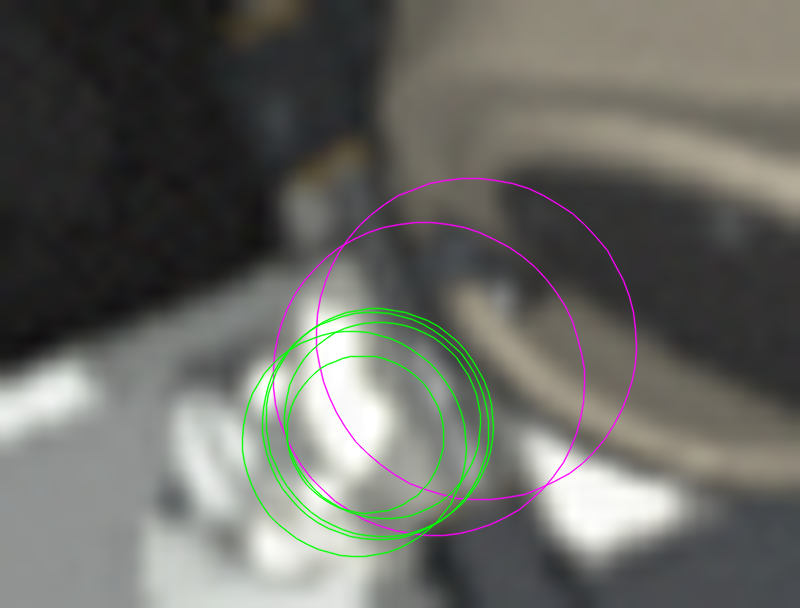

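Request:
{"fn": "arm_command", "kwargs": {"commands": [{"offset":[0.49,0.1,-0.87],"delta_rot":[0,0,0]},{"offset":[0.98,0.2,-1.73],"delta_rot":[0,0,0]},{"offset":[1.47,0.3,-2.6],"delta_rot":[0,0,0]},{"offset":[1.84,0.37,-3.25],"delta_rot":[0,0,0]},{"offset":[2.06,0.42,-3.64],"delta_rot":[0,0,0]},{"offset":[2.06,0.42,-3.64],"delta_rot":[0,0,0]},{"offset":[2.06,0.42,-3.64],"delta_rot":[0,0,0]}]}}

```text
time: 5.77
tcp_pos: [0.6103, 0.1892, 0.1777]
eef_rot: [0.611, 0.748, 0.201, 0.164]
force: [-0.2, 0.4, -1.5]
grip_width: 0.0478
```

```bash
cat > nf.py <<'E'
from tgt import *
o=monitor.get_obs();R=target(nk,tk[2],0)[2]
print('t',round(o['time'],2),'tcp in neck mm',(R.inv().apply(o['tcp_pos']-nk)*1000).round(1),'F neck',R.inv().apply(o['force']).round(1),'M',R.inv().apply(o['wrist_torque']).round(2), 'grip',round(o['grip_width'],4))
E
python3 nf.py
```

```text
t 5.77 tcp in neck mm [ 0.9 -0.6  4.1] F neck [-0.9  0.4 -1.2] M [-0.05  0.6   0.06] grip 0.0478
```

Request:
{"fn": "arm_command", "kwargs": {"commands": [{"offset":[0.15,0.03,-0.26],"delta_rot":[0,0,0]},{"offset":[0.29,0.06,-0.52],"delta_rot":[0,0,0]},{"offset":[0.44,0.09,-0.78],"delta_rot":[0,0,0]},{"offset":[0.49,0.1,-0.87],"delta_rot":[0,0,0]},{"offset":[0.49,0.1,-0.87],"delta_rot":[0,0,0]}]}}

```text
time: 6.18
tcp_pos: [0.615, 0.191, 0.168]
eef_rot: [0.611, 0.748, 0.2, 0.163]
force: [-1.0, 0.1, -1.8]
grip_width: 0.0474
```

```bash
python3 nf.py
```

```text
t 6.18 tcp in neck mm [ 0.4  0.2 -6.7] F neck [-1.7  0.3 -1. ] M [-0.06  0.63  0.01] grip 0.0474
```

Request:
{"fn": "arm_command", "kwargs": {"commands": [{"offset":[0.1,0.02,-0.17],"delta_rot":[0,0,0]},{"offset":[0.2,0.04,-0.35],"delta_rot":[0,0,0]},{"offset":[0.25,0.05,-0.43],"delta_rot":[0,0,0]},{"offset":[0.25,0.05,-0.43],"delta_rot":[0,0,0]}]}}

```text
time: 6.52
tcp_pos: [0.6176, 0.1916, 0.1641]
eef_rot: [0.611, 0.748, 0.201, 0.163]
force: [-1.1, -0.7, 0.0]
grip_width: 0.0478
```

```bash
python3 nf.py
```

```text
t 6.52 tcp in neck mm [  0.7   0.2 -11.5] F neck [-1.1 -0.5  0.7] M [-0.1   0.62 -0.04] grip 0.0478
```

Request:
{"fn": "arm_command", "kwargs": {"commands": [{"offset":[0.1,0.02,-0.17],"delta_rot":[0,0,0]},{"offset":[0.2,0.04,-0.35],"delta_rot":[0,0,0]},{"offset":[0.25,0.05,-0.43],"delta_rot":[0,0,0]},{"offset":[0.25,0.05,-0.43],"delta_rot":[0,0,0]}]}}

```text
time: 6.85
tcp_pos: [0.6201, 0.1921, 0.1597]
eef_rot: [0.611, 0.748, 0.201, 0.163]
force: [-1.2, -1.0, 1.0]
grip_width: 0.0476
```

```bash
python3 nf.py
```

```text
t 6.85 tcp in neck mm [  0.7   0.3 -16.5] F neck [-0.7 -0.7  1.5] M [-0.02  0.63  0.02] grip 0.0476
```

Request:
{"fn": "arm_command", "kwargs": {"commands": [{"offset":[0.1,0.02,-0.17],"delta_rot":[0,0,0]},{"offset":[0.15,0.03,-0.26],"delta_rot":[0,0,0]},{"offset":[0.2,0.04,-0.35],"delta_rot":[0,0,0]},{"offset":[0.2,0.04,-0.35],"delta_rot":[0,0,0]}]}}

```text
time: 7.18
tcp_pos: [0.622, 0.1925, 0.1563]
eef_rot: [0.611, 0.748, 0.201, 0.163]
force: [-4.9, -0.3, 4.2]
grip_width: 0.0479
```

```bash
python3 nf.py
```

```text
t 7.18 tcp in neck mm [  0.7   0.3 -20.5] F neck [-2.1  0.7  6.1] M [-0.05  0.84  0.05] grip 0.0479
```

Request:
{"fn": "arm_command", "kwargs": {"commands": [{"offset":[0.1,0.02,-0.17],"delta_rot":[0,0,0]},{"offset":[0.15,0.03,-0.26],"delta_rot":[0,0,0]},{"offset":[0.15,0.03,-0.26],"delta_rot":[0,0,0]}]}}

```text
time: 7.43
tcp_pos: [0.6233, 0.1928, 0.1541]
eef_rot: [0.611, 0.748, 0.201, 0.164]
force: [-16.5, -4.4, 16.3]
grip_width: 0.048
```

```bash
python3 nf.py
```

```text
t 7.43 tcp in neck mm [  0.8   0.2 -23. ] F neck [-6.7 -1.1 22.6] M [-0.14  1.73  0.07] grip 0.048
```

Request:
{"fn": "arm_command", "kwargs": {"commands": [{"offset":[0.02,0,-0.03],"delta_rot":[0,0,0]},{"offset":[0.02,0,-0.03],"delta_rot":[0,0,0]},{"offset":[0.02,0,-0.03],"delta_rot":[0,0,0]}]}}

```text
time: 7.68
tcp_pos: [0.6234, 0.1928, 0.1541]
eef_rot: [0.611, 0.748, 0.201, 0.164]
force: [-23.0, -5.8, 23.3]
grip_width: 0.0477
```

```bash
python3 nf.py
```

```text
t 7.68 tcp in neck mm [  0.8   0.3 -23. ] F neck [-8.8 -1.1 32. ] M [-0.22  2.31  0.06] grip 0.0477
```

Request:
{"fn": "arm_command", "kwargs": {"commands": [{"offset":[-0.03,0,0.04],"delta_rot":[0,0,0]},{"offset":[-0.03,0,0.04],"delta_rot":[0,0,0]},{"offset":[-0.03,0,0.04],"delta_rot":[0,0,0]},{"offset":[-0.03,0,0.04],"delta_rot":[0,0,0]}], "fingers": 0.25}}

```text
time: 8.02
tcp_pos: [0.6236, 0.1927, 0.1537]
eef_rot: [0.611, 0.748, 0.201, 0.163]
force: [0.2, 0.1, 0.5]
grip_width: 0.0691
```

```bash
python3 nf.py
```

```text
t 8.02 tcp in neck mm [  0.8   0.1 -23.5] F neck [0.5 0.  0.3] M [-0.08  0.39  0.01] grip 0.0691
```

Request:
{"fn": "arm_command", "kwargs": {"commands": [{"offset":[-1,-0.2,1.73],"delta_rot":[0,0,0]},{"offset":[-2.5,-0.5,4.3],"delta_rot":[0,0,0]},{"offset":[-4.2,-0.9,7.5],"delta_rot":[0,0,0]},{"offset":[-5.4,-1.5,9.5],"delta_rot":[0,0,0]},{"offset":[-6,-5,10],"delta_rot":[0,0,0]},{"offset":[-6,-9,10],"delta_rot":[0,0,0]},{"offset":[-6,-13,10],"delta_rot":[0,0,0]},{"offset":[-6,-16,10],"delta_rot":[0,0,0]},{"offset":[-6,-16,10],"delta_rot":[0,0,0]}], "fingers": 1}}

```text
time: 8.77
tcp_pos: [0.5633, 0.0264, 0.2537]
eef_rot: [0.613, 0.747, 0.2, 0.165]
force: [0.5, -0.3, -0.7]
grip_width: 0.014
```

```bash
python3 snap.py f 290 210 285 205 60;python3 nf.py
```

```text
{'time': np.float64(8.7667), 'tcp_pos': array([0.5633, 0.0264, 0.2537]), 'eef_rot': array([0.6126, 0.7468, 0.1998, 0.1646]), 'force': array([ 0.4865, -0.2523, -0.651 ]), 'wrist_torque': array([-0.1568,  0.3085, -0.0796]), 'joints': array([ 0.4366, -0.0397, -0.5548,  2.1801, -0.1239,  0.4754,  0.1684]), 'grip_width': np.float64(0.014)}
scene offset 260 180 k 6.666666666666667 tcp px [364.  197.3]
top offset 255 175 k 6.666666666666667 tcp px [375.2 234.6]
t 8.87 tcp in neck mm [ -28.2 -146.6  108.8] F neck [0.4 0.6 0.2] M [0.   0.39 0.01] grip 0.0057
```

View pics/f.png

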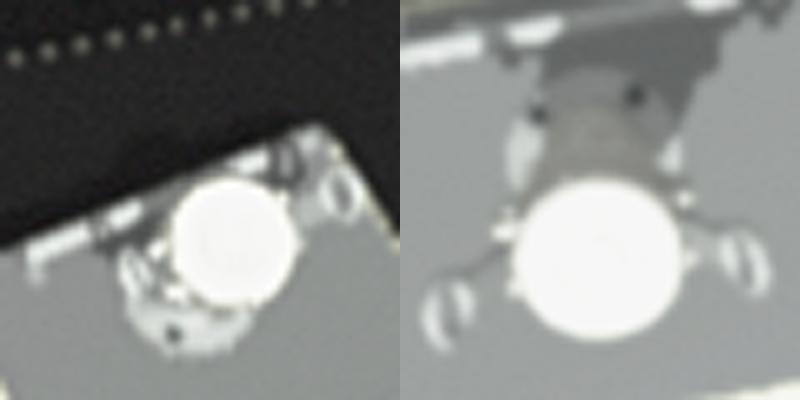

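```bash
cat > ovc.py <<'E'
import sys
from tgt import *
tag=sys.argv[1]; th1,th2=float(sys.argv[2]),float(sys.argv[3])
R=target(nk,tk[2],0)[2]
O=nk+R.apply([.0008,.0002,-.0284])
th=np.linspace(0,2*np.pi,40,endpoint=False)
out=[]
for n,x0,y0,d in(('scene',260,180,ds),('top',255,175,dt)):
    im=cv2.imread(f'pics/{tag}_{n}.png');k=8
    c=cv2.resize(im[y0:y0+60,x0:x0+50],None,fx=k,fy=k,interpolation=cv2.INTER_CUBIC)
    def dr(X,col,cl=True):
        p=(pj(n,O+R.apply(X),d)-[x0,y0]+.5)*k-.5;cv2.polylines(c,[np.int32(p)],cl,col,1,cv2.LINE_AA)
    for z in(0.038,): dr(np.c_[.024*np.cos(th),.024*np.sin(th),0*th+z],(255,0,255))
    for s,a in((1,th1),(-1,th2)):
        u=np.array([0,s*np.sin(a),-np.cos(a)]);q=np.array([0,s*.0231,.0149])
        m=np.array([0,s*np.cos(a),np.sin(a)])*.0045
        dr(np.array([q,q+u*.032]),(0,0,255),False)
        dr(q+m+u*.042+.011*(np.c_[np.cos(th),0*th,0*th]+np.outer(np.sin(th),u)),(0,200,0))
    out.append(c)
cv2.imwrite(f'pics/{tag}_ov.png',np.hstack(out))
E
python3 ovc.py f 2.6 2.6
```

```text
(no output)
```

View pics/f_ov.png

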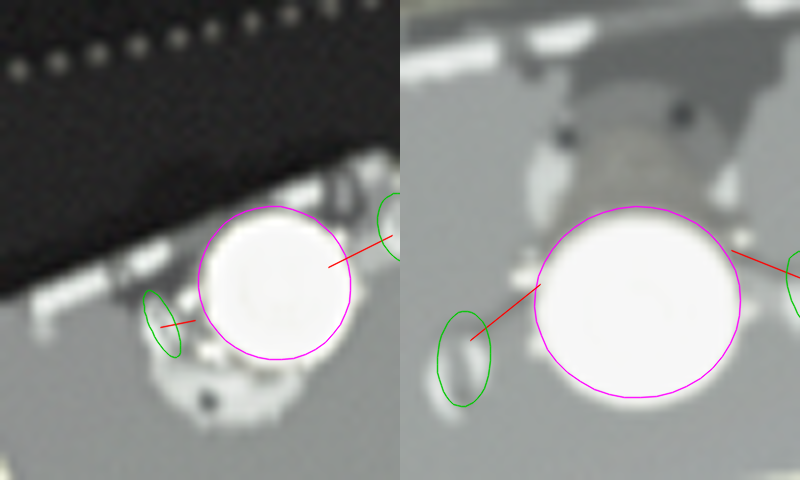

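```bash
cat > plan.py <<'E'
from tgt import *
Rn=target(nk,tk[2],0)[2]; O=nk+Rn.apply([.0008,.0002,-.0284]); TOOL=target(nk,tk[2],0)[1]
def face(th,s=40,side=1):
    p=np.array([23.1+s*np.sin(th)+7*np.cos(th), 14.9-s*np.cos(th)+7*np.sin(th)])
    return p
def rows(pts,side):
    "pts: list of (x,y,z) mm in cap frame, y for +y side; mirrored for side -1"
    o=monitor.get_obs();P=o['tcp_pos']
    rv=(TOOL*Ro.from_quat(o['eef_rot']).inv()).as_rotvec(degrees=True)
    print('now cap frame',(Rn.inv().apply(P-O)*1000).round(1),'rot',rv.round(1))
    for i,(x,y,z) in enumerate(pts):
        print('{"offset": %s, "delta_rot": [0, 0, 0]},'%((O+Rn.apply(np.array([x,side*y,z])/1000)-P)*100).round(2).tolist())
E
python3 - <<'E'
from plan import *
A=[(0,18,100),(0,18,100),(0,18,70),(0,18,55)]
rows(A,1)
th=np.linspace(2.7,1.7,9)
B=[(0,face(t)[0]-8,face(t)[1]) for t in th]
print(np.round(B,1)); rows(B,1)
E
```

```text
now cap frame [ -29.  -146.8  137.2] rot [-0.  -0.   0.2]
{"offset": [0.98, 17.03, -1.77], "delta_rot": [0, 0, 0]},
{"offset": [0.98, 17.03, -1.77], "delta_rot": [0, 0, 0]},
{"offset": [2.45, 17.33, -4.37], "delta_rot": [0, 0, 0]},
{"offset": [3.19, 17.48, -5.67], "delta_rot": [0, 0, 0]},
[[ 0.  25.9 54.1]
 [ 0.  30.7 52.4]
 [ 0.  35.2 50.2]
 [ 0.  39.5 47.4]
 [ 0.  43.3 44.1]
 [ 0.  46.7 40.4]
 [ 0.  49.7 36.2]
 [ 0.  52.1 31.7]
 [ 0.  53.9 27. ]]
now cap frame [ -29.  -146.8  137.2] rot [-0.  -0.   0.2]
{"offset": [3.08, 18.26, -5.75], "delta_rot": [0, 0, 0]},
{"offset": [3.06, 18.74, -5.89], "delta_rot": [0, 0, 0]},
{"offset": [3.08, 19.21, -6.09], "delta_rot": [0, 0, 0]},
{"offset": [3.13, 19.65, -6.33], "delta_rot": [0, 0, 0]},
{"offset": [3.22, 20.07, -6.61], "delta_rot": [0, 0, 0]},
{"offset": [3.33, 20.44, -6.94], "delta_rot": [0, 0, 0]},
{"offset": [3.48, 20.77, -7.29], "delta_rot": [0, 0, 0]},
{"offset": [3.65, 21.04, -7.68], "delta_rot": [0, 0, 0]},
{"offset": [3.84, 21.27, -8.09], "delta_rot": [0, 0, 0]},
```

Request:
{"fn": "arm_command", "kwargs": {"commands": [{"offset":[0.2,4,-0.3],"delta_rot":[0,0,0]},{"offset":[0.4,8,-0.7],"delta_rot":[0,0,0]},{"offset":[0.7,12,-1.2],"delta_rot":[0,0,0]},{"offset":[0.9,15.5,-1.6],"delta_rot":[0,0,0]},{"offset":[1,17,-1.8],"delta_rot":[0,0,0.2]},{"offset":[2.45,17.33,-4.4],"delta_rot":[0,0,0.2]},{"offset":[3.1,17.48,-5.6],"delta_rot":[0,0,0.2]},{"offset":[3.1,17.48,-5.6],"delta_rot":[0,0,0.2]}]}}

```text
time: 9.53
tcp_pos: [0.5936, 0.21, 0.1949]
eef_rot: [0.609, 0.75, 0.2, 0.161]
force: [-0.7, -1.0, -1.2]
grip_width: 0.0005
```

```bash
python3 snap.py g 290 205 285 205 60;python3 - <<'E'
from plan import *
th=np.linspace(2.7,1.7,9)
rows([(0,face(t)[0]-8,face(t)[1]) for t in th],1)
E
```

```text
{'time': np.float64(9.5333), 'tcp_pos': array([0.5936, 0.21  , 0.1949]), 'eef_rot': array([0.609 , 0.7503, 0.2003, 0.1611]), 'force': array([-0.7062, -1.0029, -1.2004]), 'wrist_torque': array([-0.119 ,  0.4576, -0.0341]), 'joints': array([ 0.1275,  0.1913, -0.7217,  2.1174,  0.6884,  0.472 , -0.9029]), 'grip_width': np.float64(0.0005)}
scene offset 260 175 k 6.666666666666667 tcp px [286.9 218.1]
top offset 255 175 k 6.666666666666667 tcp px [272.5 218.7]
now cap frame [-0.6 21.9 55.9] rot [-0.1 -0.1 -0.3]
{"offset": [0.06, 0.42, -0.13], "delta_rot": [0, 0, 0]},
{"offset": [0.04, 0.91, -0.27], "delta_rot": [0, 0, 0]},
{"offset": [0.06, 1.38, -0.46], "delta_rot": [0, 0, 0]},
{"offset": [0.11, 1.82, -0.71], "delta_rot": [0, 0, 0]},
{"offset": [0.19, 2.23, -0.99], "delta_rot": [0, 0, 0]},
{"offset": [0.31, 2.6, -1.32], "delta_rot": [0, 0, 0]},
{"offset": [0.45, 2.93, -1.67], "delta_rot": [0, 0, 0]},
{"offset": [0.63, 3.21, -2.06], "delta_rot": [0, 0, 0]},
{"offset": [0.82, 3.43, -2.47], "delta_rot": [0, 0, 0]},
```

View pics/g.png

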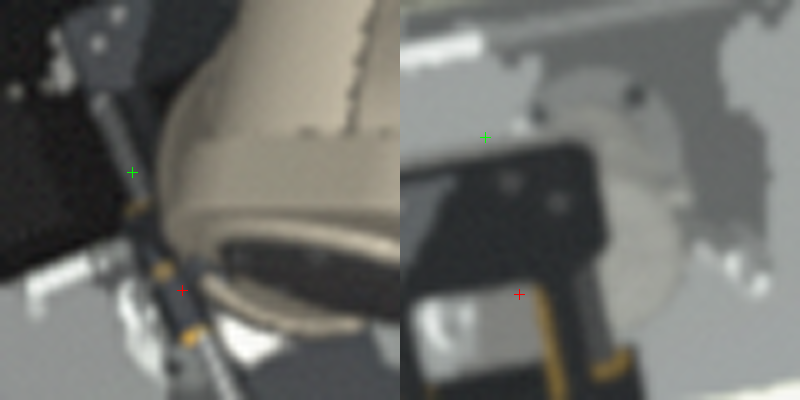

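Request:
{"fn": "arm_command", "kwargs": {"commands": [{"offset":[0,0,0],"delta_rot":[0,0,0]},{"offset":[0,0,0],"delta_rot":[0,0,0]}]}}

```text
time: 9.8
tcp_pos: [0.5946, 0.2076, 0.1991]
eef_rot: [0.61, 0.749, 0.201, 0.164]
force: [0.2, 0.0, -0.5]
grip_width: 0.0008
```

```bash
python3 - <<'E'
from plan import *
th=np.linspace(2.7,1.7,9)
rows([(0,face(t)[0]-8,face(t)[1]) for t in th],1)
E
```

```text
now cap frame [ 0.7 20.3 56.9] rot [-0.   0.1 -0.2]
{"offset": [-0.03, 0.56, -0.28], "delta_rot": [0, 0, 0]},
{"offset": [-0.04, 1.05, -0.42], "delta_rot": [0, 0, 0]},
{"offset": [-0.02, 1.52, -0.62], "delta_rot": [0, 0, 0]},
{"offset": [0.03, 1.96, -0.86], "delta_rot": [0, 0, 0]},
{"offset": [0.11, 2.37, -1.14], "delta_rot": [0, 0, 0]},
{"offset": [0.23, 2.75, -1.47], "delta_rot": [0, 0, 0]},
{"offset": [0.37, 3.07, -1.83], "delta_rot": [0, 0, 0]},
{"offset": [0.54, 3.35, -2.22], "delta_rot": [0, 0, 0]},
{"offset": [0.74, 3.58, -2.63], "delta_rot": [0, 0, 0]},
```

Request:
{"fn": "arm_command", "kwargs": {"commands": [{"offset":[0,0.56,-0.28],"delta_rot":[0,0,0]},{"offset":[0,1.05,-0.42],"delta_rot":[0,0,0]},{"offset":[0,1.5,-0.62],"delta_rot":[0,0,0]},{"offset":[0.03,1.96,-0.86],"delta_rot":[0,0,0]},{"offset":[0.1,2.37,-1.14],"delta_rot":[0,0,0]},{"offset":[0.2,2.75,-1.47],"delta_rot":[0,0,0]},{"offset":[0.37,3.07,-1.83],"delta_rot":[0,0,0]},{"offset":[0.54,3.35,-2.22],"delta_rot":[0,0,0]},{"offset":[0.74,3.58,-2.63],"delta_rot":[0,0,0]},{"offset":[0.74,3.58,-2.63],"delta_rot":[0,0,0]},{"offset":[0.74,3.58,-2.63],"delta_rot":[0,0,0]}]}}

```text
time: 10.72
tcp_pos: [0.6017, 0.2436, 0.171]
eef_rot: [0.61, 0.749, 0.201, 0.163]
force: [0.4, 0.5, -0.8]
grip_width: 0.0006
```

```bash
python3 snap.py i 290 205 285 205 60; python3 nf.py; python3 - <<'E'
from plan import *
rows([],1)
E
```

```text
{'time': np.float64(10.7167), 'tcp_pos': array([0.6017, 0.2436, 0.171 ]), 'eef_rot': array([0.6097, 0.7494, 0.2007, 0.1627]), 'force': array([ 0.3834,  0.4719, -0.757 ]), 'wrist_torque': array([-0.1497,  0.3157, -0.0041]), 'joints': array([ 0.0057,  0.2593, -0.6716,  2.1013,  0.8506,  0.4835, -1.1028]), 'grip_width': np.float64(0.0006)}
scene offset 260 175 k 6.666666666666667 tcp px [273.4 224. ]
top offset 255 175 k 6.666666666666667 tcp px [256.1 215.6]
t 10.82 tcp in neck mm [-0.1 54.  -2.5] F neck [-0.5  0.5  0.7] M [-0.07  0.37 -0.01] grip 0.0002
now cap frame [-0.9 53.8 25.9] rot [-0.  -0.  -0.2]
```

View pics/i.png

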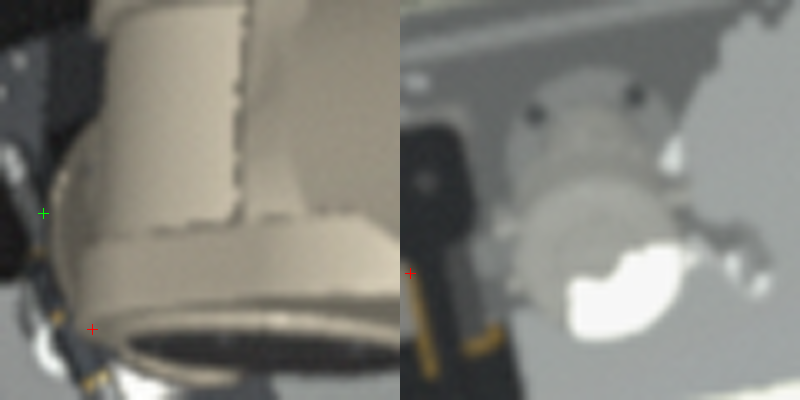

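```bash
python3 - <<'E'
import cv2,numpy as np
s=cv2.imread('pics/i_scene.png')[195:255,240:320];t=cv2.imread('pics/i_top.png')[185:245,220:300]
cv2.imwrite('pics/i2.png',np.hstack([cv2.resize(a,None,fx=5,fy=5,interpolation=2) for a in(s,t)]))
E
```

```text
(no output)
```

View pics/i2.png

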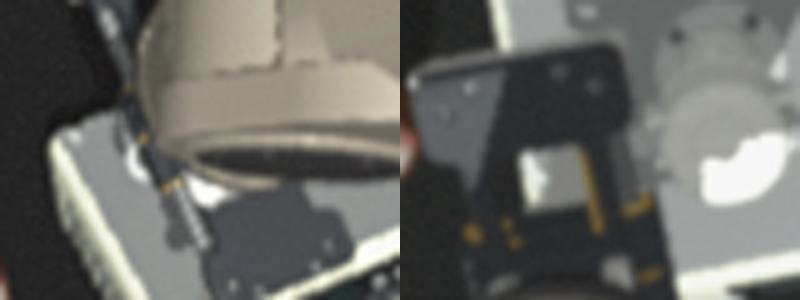

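```bash
python3 - <<'E'
from plan import *
th=np.r_[1.6,1.45,1.3,1.15,1.0,.9]
L=[(0,54,34),(0,72,34)]+[(0,face(t,42)[0]+8,face(t,42)[1]) for t in th]
print(np.round(L,1)); rows(L,1)
E
```

```text
[[ 0.  54.  34. ]
 [ 0.  72.  34. ]
 [ 0.  72.9 23.1]
 [ 0.  73.6 16.8]
 [ 0.  73.4 10.4]
 [ 0.  72.3  4.1]
 [ 0.  70.2 -1.9]
 [ 0.  68.4 -5.7]]
now cap frame [-0.9 53.8 25.9] rot [-0.  -0.  -0.2]
{"offset": [-0.33, -0.05, 0.75], "delta_rot": [0, 0, 0]},
{"offset": [-0.69, 1.72, 0.75], "delta_rot": [0, 0, 0]},
{"offset": [-0.17, 1.91, -0.2], "delta_rot": [0, 0, 0]},
{"offset": [0.12, 2.05, -0.74], "delta_rot": [0, 0, 0]},
{"offset": [0.44, 2.09, -1.3], "delta_rot": [0, 0, 0]},
{"offset": [0.77, 2.04, -1.84], "delta_rot": [0, 0, 0]},
{"offset": [1.1, 1.9, -2.36], "delta_rot": [0, 0, 0]},
{"offset": [1.33, 1.76, -2.69], "delta_rot": [0, 0, 0]},
```

Request:
{"fn": "arm_command", "kwargs": {"commands": [{"offset":[-0.33,-0.05,0.75],"delta_rot":[0,0,0]},{"offset":[-0.5,0.9,0.75],"delta_rot":[0,0,0]},{"offset":[-0.69,1.72,0.75],"delta_rot":[0,0,0]},{"offset":[-0.4,1.85,0.2],"delta_rot":[0,0,0]},{"offset":[-0.17,1.91,-0.2],"delta_rot":[0,0,0]},{"offset":[0.12,2.05,-0.74],"delta_rot":[0,0,0]},{"offset":[0.44,2.09,-1.3],"delta_rot":[0,0,0]},{"offset":[0.77,2.04,-1.84],"delta_rot":[0,0,0]},{"offset":[1.1,1.9,-2.36],"delta_rot":[0,0,0]},{"offset":[1.33,1.76,-2.69],"delta_rot":[0,0,0]},{"offset":[1.33,1.76,-2.69],"delta_rot":[0,0,0]}]}}

```text
time: 11.73
tcp_pos: [0.6153, 0.2601, 0.1434]
eef_rot: [0.61, 0.749, 0.2, 0.163]
force: [0.1, -0.4, -0.1]
grip_width: 0.0003
```

```bash
python3 snap.py j 270 215 265 205 80; python3 nf.py; python3 - <<'E'
from plan import *
th=np.r_[.75,.6,.45,.3,.15,0]
L=[(0,face(t,42)[0]+8,face(t,42)[1]) for t in th]+[(0,37,-27)]
print(np.round(L,1)); rows(L,1)
E
```

```text
{'time': np.float64(11.7333), 'tcp_pos': array([0.6153, 0.2601, 0.1434]), 'eef_rot': array([0.6101, 0.7491, 0.2002, 0.1629]), 'force': array([ 0.1333, -0.4254, -0.0967]), 'wrist_torque': array([-0.0841,  0.3617, -0.0092]), 'joints': array([-0.067 ,  0.328 , -0.6228,  2.085 ,  0.9747,  0.4773, -1.2312]), 'grip_width': np.float64(0.0003)}
scene offset 230 175 k 5.0 tcp px [266.5 227.5]
top offset 225 165 k 5.0 tcp px [249.7 210.3]
t 11.83 tcp in neck mm [  0.7  68.6 -34.3] F neck [-0.2 -0.7  0.8] M [ 0.09  0.34 -0.01] grip 0.0006
[[  0.   64.9 -11.1]
 [  0.   60.6 -15.8]
 [  0.   55.7 -19.9]
 [  0.   50.2 -23.2]
 [  0.   44.3 -25.6]
 [  0.   38.1 -27.1]
 [  0.   37.  -27. ]]
now cap frame [-0.1 68.4 -5.9] rot [-0.  -0.  -0.2]
{"offset": [0.33, -0.29, -0.45], "delta_rot": [0, 0, 0]},
{"offset": [0.65, -0.66, -0.86], "delta_rot": [0, 0, 0]},
{"offset": [0.94, -1.1, -1.21], "delta_rot": [0, 0, 0]},
{"offset": [1.21, -1.6, -1.49], "delta_rot": [0, 0, 0]},
{"offset": [1.45, -2.16, -1.7], "delta_rot": [0, 0, 0]},
{"offset": [1.65, -2.75, -1.84], "delta_rot": [0, 0, 0]},
{"offset": [1.67, -2.86, -1.83], "delta_rot": [0, 0, 0]},
```

View pics/j.png

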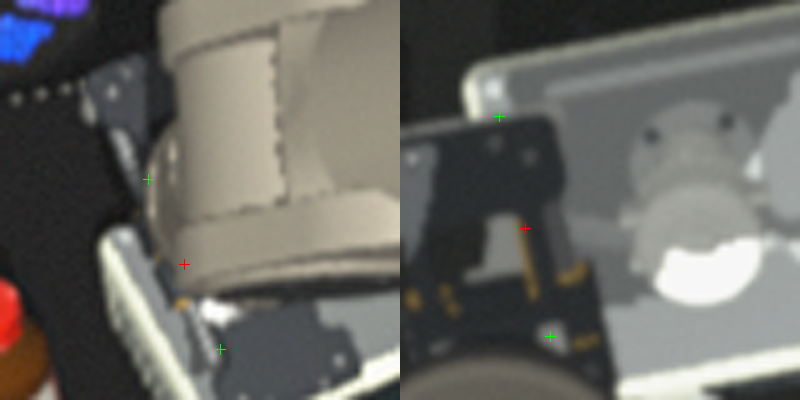

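Request:
{"fn": "arm_command", "kwargs": {"commands": [{"offset":[0.33,-0.29,-0.45],"delta_rot":[0,0,0]},{"offset":[0.65,-0.66,-0.86],"delta_rot":[0,0,0]},{"offset":[0.94,-1.1,-1.21],"delta_rot":[0,0,0]},{"offset":[0.94,-1.1,-1.21],"delta_rot":[0,0,0]}]}}

```text
time: 12.17
tcp_pos: [0.625, 0.2483, 0.1315]
eef_rot: [0.61, 0.749, 0.2, 0.163]
force: [0.7, 0.8, -0.5]
grip_width: 0.0008
```

```bash
python3 nf.py; python3 - <<'E'
from plan import *
th=np.r_[.3,.15,0]
L=[(0,face(t,42)[0]+8,face(t,42)[1]) for t in th]+[(0,37,-27)]
rows(L,1)
E
```

```text
t 12.17 tcp in neck mm [  0.5  54.3 -49. ] F neck [ 0.5  0.6 -0.8] M [0.14 0.37 0.06] grip 0.0008
now cap frame [ -0.3  54.1 -20.6] rot [ 0.  -0.1 -0.1]
{"offset": [0.23, -0.35, -0.21], "delta_rot": [0, 0, 0]},
{"offset": [0.46, -0.91, -0.42], "delta_rot": [0, 0, 0]},
{"offset": [0.66, -1.5, -0.55], "delta_rot": [0, 0, 0]},
{"offset": [0.68, -1.61, -0.54], "delta_rot": [0, 0, 0]},
```

Request:
{"fn": "arm_command", "kwargs": {"commands": [{"offset":[0.23,-0.35,-0.21],"delta_rot":[0,0,0]},{"offset":[0.35,-0.63,-0.32],"delta_rot":[0,0,0]},{"offset":[0.46,-0.91,-0.42],"delta_rot":[0,0,0]},{"offset":[0.46,-0.91,-0.42],"delta_rot":[0,0,0]}]}}

```text
time: 12.5
tcp_pos: [0.6293, 0.24, 0.128]
eef_rot: [0.61, 0.749, 0.201, 0.163]
force: [0.6, 0.4, -0.5]
grip_width: 0.0003
```

```bash
python3 nf.py; python3 snap.py k 270 215 265 205 80;python3 - <<'E'
from plan import *
rows([(0,38,-27),(0,36,-27),(0,34,-27)],1)
E
```

```text
t 12.5 tcp in neck mm [  1.   45.3 -53.3] F neck [ 0.4  0.3 -0.8] M [ 0.14  0.39 -0.02] grip 0.0003
{'time': np.float64(12.5), 'tcp_pos': array([0.6293, 0.24  , 0.128 ]), 'eef_rot': array([0.61  , 0.749 , 0.2006, 0.1632]), 'force': array([ 0.6387,  0.3917, -0.504 ]), 'wrist_torque': array([0.0518, 0.4076, 0.0502]), 'joints': array([-0.0479,  0.3536, -0.5917,  2.09  ,  1.0204,  0.4372, -1.2355]), 'grip_width': np.float64(0.0003)}
scene offset 230 175 k 5.0 tcp px [273.6 224.9]
top offset 225 165 k 5.0 tcp px [261.2 204.5]
now cap frame [  0.3  45.7 -24.7] rot [-0.  -0.  -0.2]
{"offset": [0.24, -0.74, -0.22], "delta_rot": [0, 0, 0]},
{"offset": [0.28, -0.93, -0.22], "delta_rot": [0, 0, 0]},
{"offset": [0.32, -1.13, -0.22], "delta_rot": [0, 0, 0]},
```

View pics/k.png

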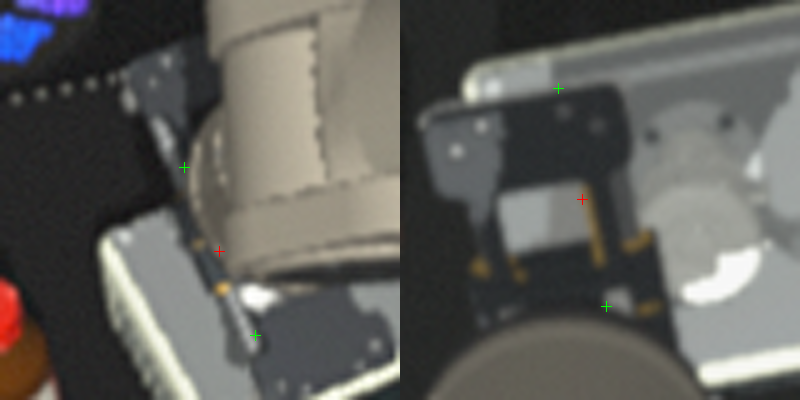

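Request:
{"fn": "arm_command", "kwargs": {"commands": [{"offset":[0.15,-0.4,-0.15],"delta_rot":[0,0,0]},{"offset":[0.24,-0.7,-0.22],"delta_rot":[0,0,0]},{"offset":[0.28,-0.9,-0.22],"delta_rot":[0,0,0]},{"offset":[0.28,-0.9,-0.22],"delta_rot":[0,0,0]}]}}

```text
time: 12.93
tcp_pos: [0.6317, 0.2334, 0.1261]
eef_rot: [0.609, 0.75, 0.202, 0.162]
force: [0.8, 9.2, -3.7]
grip_width: 0.0005
```

```bash
python3 nf.py; python3 - <<'E'
from plan import *
rows([],1)
E
```

```text
t 12.93 tcp in neck mm [  0.9  38.4 -55.4] F neck [ 0.4  8.8 -4.5] M [1.8  0.32 0.05] grip 0.0005
now cap frame [  0.1  38.2 -27. ] rot [-0.2 -0.  -0.3]
```

Request:
{"fn": "arm_command", "kwargs": {"commands": [{"offset":[0.03,-0.15,0],"delta_rot":[0,0,0]},{"offset":[0.03,-0.15,0],"delta_rot":[0,0,0]},{"offset":[0.03,-0.15,0],"delta_rot":[0,0,0]}]}}

```text
time: 13.18
tcp_pos: [0.6316, 0.2332, 0.1261]
eef_rot: [0.609, 0.75, 0.202, 0.162]
force: [1.1, 13.8, -6.9]
grip_width: 0.0004
```

```bash
python3 nf.py; python3 - <<'E'
from plan import *
rows([(0,55,-27),(0,65,40),(0,65,90)],1)
E
```

```text
t 13.18 tcp in neck mm [  0.9  38.2 -55.4] F neck [-0.1 13.3 -7.9] M [2.85 0.46 0.05] grip 0.0004
now cap frame [  0.1  38.  -27. ] rot [-0.2 -0.  -0.4]
{"offset": [-0.35, 1.67, -0.01], "delta_rot": [0, 0, 0]},
{"offset": [-3.83, 1.98, 5.8], "delta_rot": [0, 0, 0]},
{"offset": [-6.28, 1.48, 10.13], "delta_rot": [0, 0, 0]},
```

Request:
{"fn": "arm_command", "kwargs": {"commands": [{"offset":[-0.35,1.9,0],"delta_rot":[0,0,0]},{"offset":[-1.9,2,2.7],"delta_rot":[0,0,0]},{"offset":[-3.8,2,5.8],"delta_rot":[0,0,0]},{"offset":[-5.5,1.5,8.8],"delta_rot":[0,0,0]},{"offset":[-6.5,-1,11],"delta_rot":[0,0,0]},{"offset":[-6.7,-5,11.5],"delta_rot":[0,0,0]},{"offset":[-6.7,-9,11.5],"delta_rot":[0,0,0]},{"offset":[-6.7,-13,11.5],"delta_rot":[0,0,0]},{"offset":[-6.7,-17,11.5],"delta_rot":[0,0,0]},{"offset":[-6.7,-20,11.5],"delta_rot":[0,0,0]},{"offset":[-6.7,-20,11.5],"delta_rot":[0,0,0]},{"offset":[-6.7,-20,11.5],"delta_rot":[0,0,0]}]}}

```text
time: 14.18
tcp_pos: [0.5651, 0.0257, 0.241]
eef_rot: [0.612, 0.747, 0.2, 0.164]
force: [0.6, -0.4, 0.5]
grip_width: 0.0005
```

```bash
python3 nf.py;python3 snap.py l 290 210 285 205 60;python3 ovc.py l 0 2.6
```

```text
t 14.18 tcp in neck mm [ -34.1 -151.8   97.4] F neck [ 0.6 -0.5  0.2] M [-0.06  0.36  0.07] grip 0.0005
{'time': np.float64(14.1833), 'tcp_pos': array([0.5651, 0.0257, 0.241 ]), 'eef_rot': array([0.6119, 0.7475, 0.2002, 0.1639]), 'force': array([ 0.5509, -0.3603,  0.4675]), 'wrist_torque': array([-0.162 ,  0.3394,  0.0324]), 'joints': array([ 0.4939, -0.0158, -0.6142,  2.19  , -0.1098,  0.4447,  0.1627]), 'grip_width': np.float64(0.0005)}
scene offset 260 180 k 6.666666666666667 tcp px [363.7 200. ]
top offset 255 175 k 6.666666666666667 tcp px [374.8 234.3]
```

View pics/l.png

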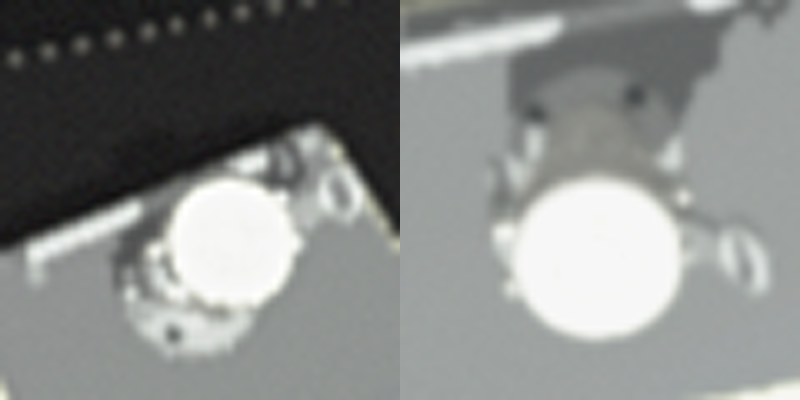

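View pics/l_ov.png

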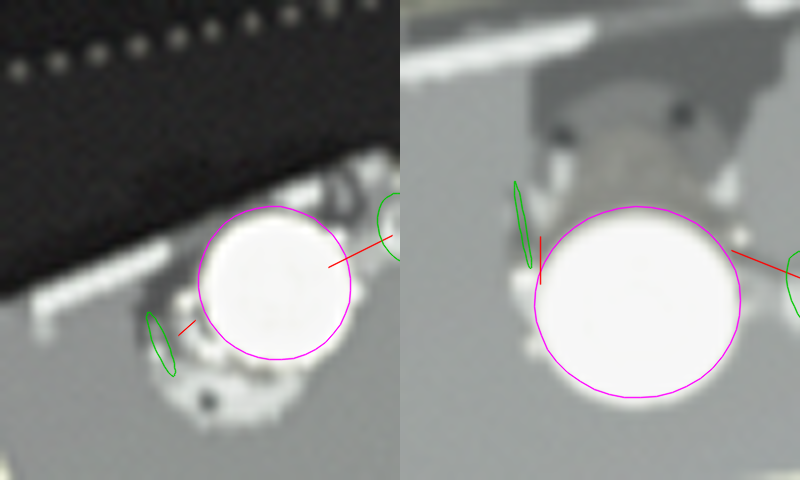

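```bash
python3 - <<'E'
from plan import *
rows([(0,146,100),(0,14,100),(0,14,56)],-1)
E
```

```text
now cap frame [ -34.  -148.1  125.5] rot [-0.  -0.  -0.1]
{"offset": [4.1, 1.05, -0.5], "delta_rot": [0, 0, 0]},
{"offset": [1.45, 13.99, -0.5], "delta_rot": [0, 0, 0]},
{"offset": [3.61, 14.43, -4.32], "delta_rot": [0, 0, 0]},
```

Request:
{"fn": "arm_command", "kwargs": {"commands": [{"offset":[0.4,4,0],"delta_rot":[0,0,0]},{"offset":[0.9,8,-0.3],"delta_rot":[0,0,0]},{"offset":[1.3,12,-0.5],"delta_rot":[0,0,0]},{"offset":[1.5,14,-0.5],"delta_rot":[0,0,0]},{"offset":[2.2,14.1,-1.8],"delta_rot":[0,0,0]},{"offset":[3.2,14.4,-3.6],"delta_rot":[0,0,0.1]},{"offset":[3.6,14.4,-4.3],"delta_rot":[0,0,0.1]},{"offset":[3.6,14.4,-4.3],"delta_rot":[0,0,0.1]},{"offset":[3.6,14.4,-4.3],"delta_rot":[0,0,0.1]}]}}

```text
time: 15.03
tcp_pos: [0.6007, 0.1759, 0.1978]
eef_rot: [0.608, 0.75, 0.201, 0.162]
force: [-0.1, 0.6, -0.9]
grip_width: 0.0002
```

```bash
python3 nf.py; python3 snap.py m 300 205 290 205 80; python3 - <<'E'
from plan import *
th=np.linspace(2.7,1.7,9)
rows([(0,face(t)[0]-8,face(t)[1]) for t in th],-1)
E
```

```text
t 15.03 tcp in neck mm [  0.5 -11.8  27.6] F neck [-0.5  0.6 -0.8] M [-0.1   0.34  0.01] grip 0.0002
{'time': np.float64(15.0333), 'tcp_pos': array([0.6007, 0.1759, 0.1978]), 'eef_rot': array([0.6085, 0.7503, 0.2011, 0.1622]), 'force': array([-0.1262,  0.6144, -0.9   ]), 'wrist_torque': array([-0.1634,  0.318 , -0.0384]), 'joints': array([ 0.1978,  0.1744, -0.7108,  2.127 ,  0.6076,  0.4381, -0.7655]), 'grip_width': np.float64(0.0002)}
scene offset 260 165 k 5.0 tcp px [299.8 212.2]
top offset 250 165 k 5.0 tcp px [291.  215.1]
now cap frame [  0.4 -12.9  56.8] rot [-0.   0.  -0.3]
{"offset": [0.35, -1.25, -0.26], "delta_rot": [0, 0, 0]},
{"offset": [0.53, -1.7, -0.4], "delta_rot": [0, 0, 0]},
{"offset": [0.73, -2.13, -0.59], "delta_rot": [0, 0, 0]},
{"offset": [0.95, -2.51, -0.83], "delta_rot": [0, 0, 0]},
{"offset": [1.19, -2.86, -1.12], "delta_rot": [0, 0, 0]},
{"offset": [1.44, -3.16, -1.44], "delta_rot": [0, 0, 0]},
{"offset": [1.7, -3.4, -1.8], "delta_rot": [0, 0, 0]},
{"offset": [1.97, -3.59, -2.19], "delta_rot": [0, 0, 0]},
{"offset": [2.24, -3.72, -2.6], "delta_rot": [0, 0, 0]},
```

View pics/m.png

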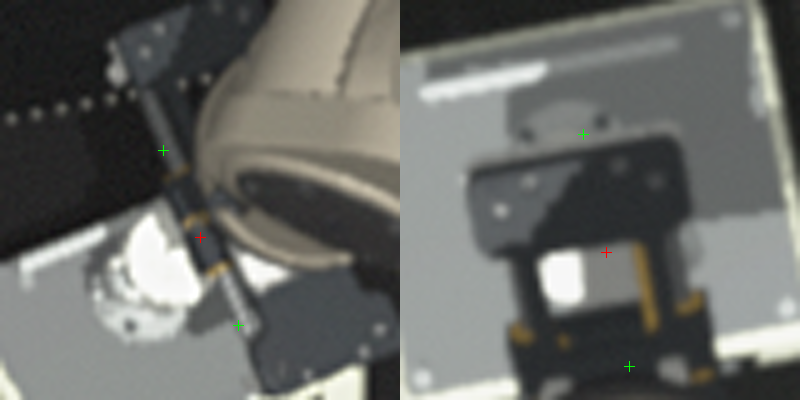

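Request:
{"fn": "arm_command", "kwargs": {"commands": [{"offset":[0.18,-0.7,-0.1],"delta_rot":[0,0,0.3]},{"offset":[0.35,-1.25,-0.26],"delta_rot":[0,0,0.3]},{"offset":[0.53,-1.7,-0.4],"delta_rot":[0,0,0.3]},{"offset":[0.73,-2.13,-0.59],"delta_rot":[0,0,0.3]},{"offset":[0.95,-2.51,-0.83],"delta_rot":[0,0,0.3]},{"offset":[1.19,-2.86,-1.12],"delta_rot":[0,0,0.3]},{"offset":[1.44,-3.16,-1.44],"delta_rot":[0,0,0.3]},{"offset":[1.7,-3.4,-1.8],"delta_rot":[0,0,0.3]},{"offset":[1.97,-3.59,-2.19],"delta_rot":[0,0,0.3]},{"offset":[2.24,-3.72,-2.6],"delta_rot":[0,0,0.3]},{"offset":[2.24,-3.72,-2.6],"delta_rot":[0,0,0.3]},{"offset":[2.24,-3.72,-2.6],"delta_rot":[0,0,0.3]}]}}

```text
time: 16.13
tcp_pos: [0.6235, 0.1372, 0.1716]
eef_rot: [0.607, 0.751, 0.201, 0.162]
force: [0.2, -0.2, -0.1]
grip_width: 0.0009
```

```bash
python3 nf.py; python3 - <<'E'
from plan import *
th=np.r_[1.6,1.45,1.3,1.15,1.0,.9]
L=[(0,54,34),(0,72,34)]+[(0,face(t,42)[0]+8,face(t,42)[1]) for t in th]
rows(L,-1)
E
```

```text
t 16.13 tcp in neck mm [  0.1 -54.2  -2.4] F neck [ 0.1 -0.3 -0.2] M [-0.04  0.4   0.02] grip 0.0009
now cap frame [ -0.7 -54.4  26. ] rot [-0.  -0.1 -0.6]
{"offset": [-0.34, -0.03, 0.73], "delta_rot": [0, 0, 0]},
{"offset": [0.02, -1.79, 0.73], "delta_rot": [0, 0, 0]},
{"offset": [0.57, -1.77, -0.21], "delta_rot": [0, 0, 0]},
{"offset": [0.89, -1.78, -0.76], "delta_rot": [0, 0, 0]},
{"offset": [1.2, -1.69, -1.31], "delta_rot": [0, 0, 0]},
{"offset": [1.49, -1.52, -1.85], "delta_rot": [0, 0, 0]},
{"offset": [1.74, -1.26, -2.38], "delta_rot": [0, 0, 0]},
{"offset": [1.89, -1.03, -2.71], "delta_rot": [0, 0, 0]},
```

Request:
{"fn": "arm_command", "kwargs": {"commands": [{"offset":[-0.34,-0.03,0.73],"delta_rot":[0,0,-0.6]},{"offset":[-0.15,-0.9,0.73],"delta_rot":[0,0,-0.6]},{"offset":[0.02,-1.79,0.73],"delta_rot":[0,0,-0.6]},{"offset":[0.3,-1.79,0.2],"delta_rot":[0,0,-0.6]},{"offset":[0.57,-1.77,-0.21],"delta_rot":[0,0,-0.6]},{"offset":[0.89,-1.78,-0.76],"delta_rot":[0,0,-0.6]},{"offset":[1.2,-1.69,-1.31],"delta_rot":[0,0,-0.6]},{"offset":[1.49,-1.52,-1.85],"delta_rot":[0,0,-0.6]},{"offset":[1.74,-1.26,-2.38],"delta_rot":[0,0,-0.6]},{"offset":[1.89,-1.03,-2.71],"delta_rot":[0,0,-0.6]},{"offset":[1.89,-1.03,-2.71],"delta_rot":[0,0,-0.6]},{"offset":[1.89,-1.03,-2.71],"delta_rot":[0,0,-0.6]}]}}

```text
time: 17.13
tcp_pos: [0.6423, 0.1276, 0.1446]
eef_rot: [0.611, 0.749, 0.2, 0.163]
force: [0.3, -0.1, 0.1]
grip_width: 0.0004
```

```bash
python3 nf.py;  python3 snap.py n 300 215 300 205 80; python3 - <<'E'
from plan import *
th=np.r_[.75,.6,.45,.3,.15]
L=[(0,face(t,42)[0]+8,face(t,42)[1]) for t in th]+[(0,38,-27),(0,36,-27),(0,34.5,-27)]
rows(L,-1)
E
```

```text
t 17.13 tcp in neck mm [  0.8 -67.4 -34.1] F neck [ 0.3 -0.1 -0. ] M [-0.07  0.43  0.04] grip 0.0004
{'time': np.float64(17.1333), 'tcp_pos': array([0.6423, 0.1276, 0.1446]), 'eef_rot': array([0.6107, 0.7485, 0.2005, 0.1631]), 'force': array([ 0.3204, -0.0729,  0.1389]), 'wrist_torque': array([-0.1639,  0.4033, -0.0053]), 'joints': array([ 0.18  ,  0.2898, -0.5809,  2.1237,  0.7559,  0.3313, -0.8047]), 'grip_width': np.float64(0.0004)}
scene offset 260 175 k 5.0 tcp px [314.6 208. ]
top offset 260 165 k 5.0 tcp px [318.1 198.1]
now cap frame [  0.4 -68.2  -5.3] rot [-0. -0. -0.]
{"offset": [0.19, 0.38, -0.52], "delta_rot": [0, 0, 0]},
{"offset": [0.34, 0.84, -0.93], "delta_rot": [0, 0, 0]},
{"offset": [0.44, 1.37, -1.28], "delta_rot": [0, 0, 0]},
{"offset": [0.49, 1.93, -1.57], "delta_rot": [0, 0, 0]},
{"offset": [0.49, 2.54, -1.78], "delta_rot": [0, 0, 0]},
{"offset": [0.43, 3.17, -1.9], "delta_rot": [0, 0, 0]},
{"offset": [0.39, 3.36, -1.9], "delta_rot": [0, 0, 0]},
{"offset": [0.36, 3.51, -1.9], "delta_rot": [0, 0, 0]},
```

View pics/n.png

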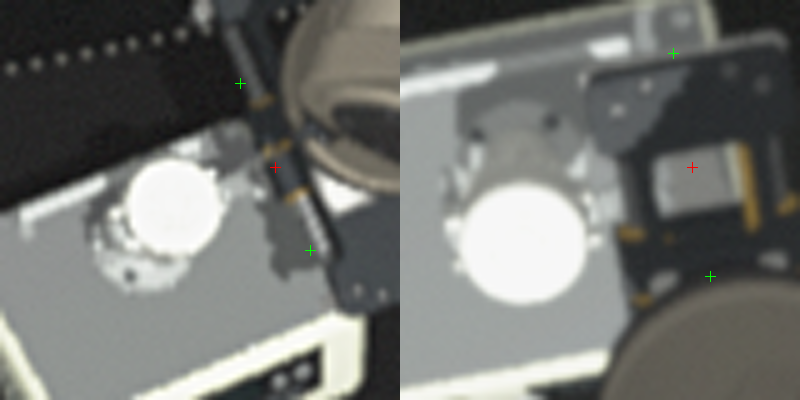

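Arm 2 is out and down, and arm 1 is still folded. Next is the closing sweep.

Request:
{"fn": "arm_command", "kwargs": {"commands": [{"offset":[0.19,0.38,-0.52],"delta_rot":[0,0,0]},{"offset":[0.34,0.84,-0.93],"delta_rot":[0,0,0]},{"offset":[0.44,1.37,-1.28],"delta_rot":[0,0,0]},{"offset":[0.49,1.93,-1.57],"delta_rot":[0,0,0]},{"offset":[0.49,2.54,-1.78],"delta_rot":[0,0,0]},{"offset":[0.45,2.9,-1.87],"delta_rot":[0,0,0]},{"offset":[0.43,3.17,-1.9],"delta_rot":[0,0,0]},{"offset":[0.43,3.17,-1.9],"delta_rot":[0,0,0]}]}}

```text
time: 17.9
tcp_pos: [0.6469, 0.1578, 0.1261]
eef_rot: [0.611, 0.748, 0.2, 0.164]
force: [-0.5, -3.5, 1.3]
grip_width: 0.0003
```

```bash
python3 nf.py; python3 - <<'E'
from plan import *
rows([(0,36,-27),(0,34.5,-27)],-1)
E
```

```text
t 17.9 tcp in neck mm [  0.7 -38.8 -55.4] F neck [-0.4 -3.3  1.7] M [-0.75  0.32 -0.02] grip 0.0003
now cap frame [ -0.1 -39.  -27. ] rot [ 0.  -0.   0.1]
{"offset": [-0.05, 0.29, 0.0], "delta_rot": [0, 0, 0]},
{"offset": [-0.08, 0.44, 0.0], "delta_rot": [0, 0, 0]},
```

Request:
{"fn": "arm_command", "kwargs": {"commands": [{"offset":[-0.04,0.2,0],"delta_rot":[0,0,0]},{"offset":[-0.07,0.36,0],"delta_rot":[0,0,0]},{"offset":[-0.07,0.36,0],"delta_rot":[0,0,0]},{"offset":[-0.07,0.36,0],"delta_rot":[0,0,0]}]}}

```text
time: 18.23
tcp_pos: [0.6466, 0.1582, 0.1258]
eef_rot: [0.613, 0.747, 0.199, 0.165]
force: [4.5, -14.2, 0.1]
grip_width: 0.0003
```

```bash
python3 nf.py; python3 - <<'E'
from plan import *
rows([(0,55,-27),(0,70,40),(0,70,90)],-1)
E
```

```text
t 18.23 tcp in neck mm [  0.4 -38.3 -55.5] F neck [  1.4 -14.8  -0.7] M [-3.21  0.15  0.02] grip 0.0003
now cap frame [ -0.4 -38.5 -27.1] rot [ 0.2 -0.   0.3]
{"offset": [0.36, -1.61, 0.03], "delta_rot": [0, 0, 0]},
{"offset": [-2.63, -3.75, 5.83], "delta_rot": [0, 0, 0]},
{"offset": [-5.08, -4.25, 10.16], "delta_rot": [0, 0, 0]},
```

Request:
{"fn": "arm_command", "kwargs": {"commands": [{"offset":[0.36,-1.8,0.03],"delta_rot":[0,0,0]},{"offset":[-0.8,-3,2.8],"delta_rot":[0,0,0]},{"offset":[-2.6,-4,5.8],"delta_rot":[0,0,0]},{"offset":[-4,-6,8.8],"delta_rot":[0,0,0]},{"offset":[-5,-9,10.5],"delta_rot":[0,0,0]},{"offset":[-6,-12,11],"delta_rot":[0,0,0]},{"offset":[-8,-14,11],"delta_rot":[0,0,0]},{"offset":[-8,-14,11],"delta_rot":[0,0,0]},{"offset":[-8,-14,11],"delta_rot":[0,0,0]}]}}

```text
time: 18.98
tcp_pos: [0.5647, 0.0184, 0.2363]
eef_rot: [0.612, 0.747, 0.2, 0.165]
force: [0.5, 0.4, -0.4]
grip_width: 0.0006
```

```bash
python3 nf.py;python3 snap.py p 290 210 285 205 60;python3 ovc.py p 0 0; python3 - <<'E'
import cv2,numpy as np
cv2.imwrite('pics/p_w.png',np.hstack([cv2.resize(cv2.imread(f'pics/p_{n}.png')[100:400,180:480],(400,400)) for n in('scene','top')]))
E
```

```text
t 18.98 tcp in neck mm [ -38.1 -158.9   94.4] F neck [ 0.3  0.3 -0.7] M [-0.06  0.27  0.  ] grip 0.0006
{'time': np.float64(18.9833), 'tcp_pos': array([0.5647, 0.0184, 0.2363]), 'eef_rot': array([0.6123, 0.747 , 0.1997, 0.1647]), 'force': array([ 0.5071,  0.4099, -0.4499]), 'wrist_torque': array([-0.106 ,  0.2496, -0.0308]), 'joints': array([ 7.5270e-01,  1.8000e-03, -8.5210e-01,  2.1868e+00, -1.1030e-01,
        4.3430e-01,  1.8640e-01]), 'grip_width': np.float64(0.0006)}
scene offset 260 180 k 6.666666666666667 tcp px [366.5 200.7]
top offset 255 175 k 6.666666666666667 tcp px [378.7 234.8]
```

View pics/p.png

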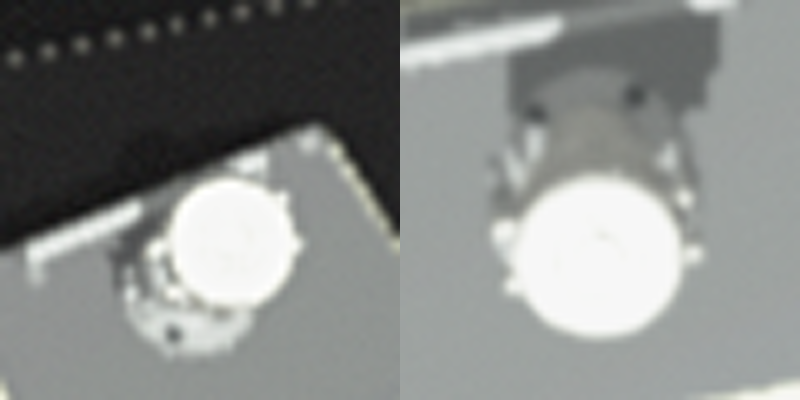

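View pics/p_ov.png

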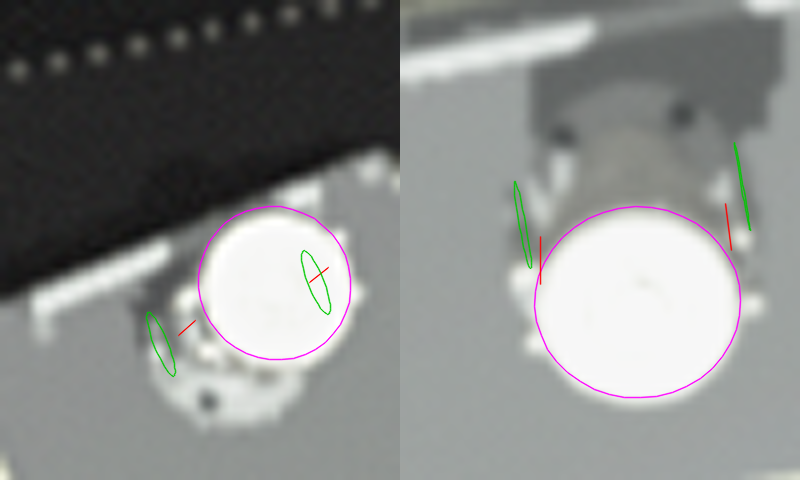

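View pics/p_w.png

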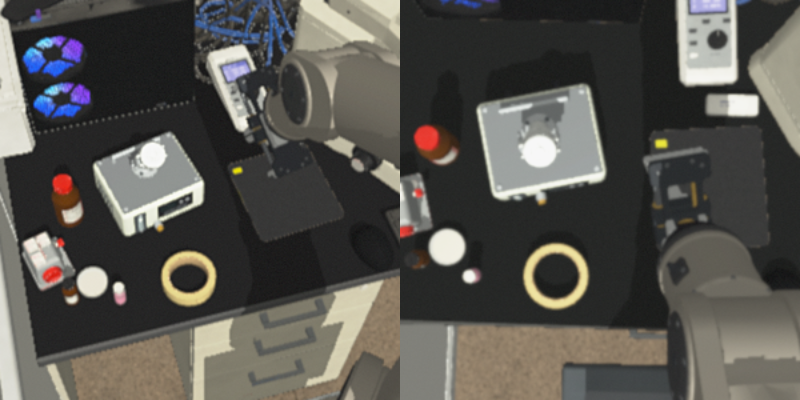

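```bash
python3 - <<'E'
from rig import job
print(job.close_job())
E
```

```text
the job is handed in; nothing more can be done
None
```

The cap is back on the filler neck, pushed home with both cam arms open. I then folded the arms down one after the other, +y first, then −y. I handed the job in at about 19 s on the clock, with the gripper clear of everything.

- **Seating:** I pushed along the neck axis until the cap stopped moving, at about 32 N. The travel matched the expected home depth: I measured −28.4 mm, against a neck height estimate that is only good to a few mm.
- **Arms:** Each one came up against a hard stop at 13–15 N. The two contacts lay 38.0 mm and 38.5 mm from the axis, against 38.1 mm expected for an arm lying flat. I never felt the snap itself as a separate event. That the arms are closed rests on these stops and the last pictures, which show both folded against the cap's side.
- **Image check:** My overlay of the expected cap pose sits about 1–2 mm off the cap in the pictures, which is within the calibration error.
- **Other things on the desk:** In the final picture nothing looks moved. This was by eye only; I didn't measure it. The mouse was only partly in that cropped view.

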